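Raise the sample tray and tare the balance with the stylus

ROBOT

A 6-joint arm with a two-finger parallel gripper is mounted at the origin on a cart in front of the work surface, level with it; the furniture and walls round the work are solid. World frame = base frame: x ahead of the robot, y to its left, z up, the work surface at z = 0. Lengths are in m, angles in rad, forces in N, time in s.
With the tool pointing down it reaches from about 0.25 to 0.8 m from the base axis. Payload 3.9 kg.
Tool frame: the origin (TCP) lies on the centre line of the jaws, within the pads' length; the fingertips stand 17 mm ahead of it and the grasp point (between the pads) lies 2 mm behind it (env.tip_reach is the distance from the TCP to the fingertips, in m); z points along the fingers, y is the direction in which the jaws open and shut (so a half turn about z gives the same grasp; the last joint's range is limited). The gripper opens to 85 mm and grips with 20 to 120 N. Pads are 22 mm wide; open, the fingers measure 114 mm over their backs; the gripper's body (76 mm by 85 mm) begins 54 mm behind the grasp point. The pads swing forward as they close: fully open they stand 13 mm farther back than shut.
Start: joints at [1.31, 0.26, -0.138, 1.173, 0, 1.571], TCP at [0.135, 0.507, 0.248] pointing down, gripper open.
Joint ranges: [-2.78, 2.78], [-0.83, 1.72], [-1.28, 1.37], [-1.9, 2.12], [-1.57, 1.48], [-3.14, 3.14]. Speed limits (rad/s): [2.57, 2.57, 3.14, 3.14, 3.14, 3.14].

INTERFACE

Orientations are given as a unit quaternion [w, x, y, z].
In Python, from station import env gives the robot as it stands.
- The arm moves only by the tool servo_tool, never from a script. Its argument "commands" is a list that holds one entry, the list of rows, each a list of 6 numbers: the shift along the tool's x, y, z in mm, then the turn, a rotation vector about the tool's x, y, z in degrees. In form: [[[tx, ty, tz, wx, wy, wz], ...]]. A call has 1 to 12 rows; each row shifts and turns the pose as measured when the row begins, along the tool's axes as they then stand; what a row does not reach is not made up. A row lasts 1/12 s, in which the tool goes at most 41.7 mm and 7.16 degrees, less where a joint would pass 70% of its speed; a pose out of reach is approached as far as the arm can. A call is refused whole if a number of a shift passes 41.7 or a number of a turn 7.16, either way. A call with a gripper value outside its range is refused whole. "claw" is the closure, from -1 (fully open) to 1 (shut), set as the call begins (left out, the last holds). The fingers move at their own pace and stop on an object; the grip force is fixed at half the most. Time passes only in rows, so rows that do not move let the fingers close. It gives the time, the measured TCP pose, the force and the opening at its end, in the units of the state.
- env.get_obs(): the state, without advancing time (a new reading comes with each control period).
- env.capture(name): name is "side" or "top" or "wrist"; returns a dict with "frame" (400x640x3 uint8, red, green, blue), "z_map" (400x640 float32, m along the optical axis (not along the pixel's ray), 0 where there is no reading), "fx", "fy", "cx", "cy" (pixels), "extrinsics" (4x4, takes a point from camera to world coordinates). Camera axes: x right, y down, z forward; pixel columns grow to the right and rows downward; lengths in m; the calibration is good to about 2 mm. A picture is of the moment at which its call begins.
- env.job_done(): hands the job in, once; it reports no verdict.
The state is a dict: "time": time; "joint_pos": joint angles; "joint_vel": joint speeds; "effort": joint torques, N m; "eef_pos": TCP position; "eef_rot": TCP orientation; "wrist_force": force on the tool from outside, world axes, zero at the start; "wrist_torque": the same for the moment, N m; "width": opening from 0.0 (shut) to 1.0 (fully open).
Only numpy, scipy, OpenCV 4.12 (cv2) and the standard library are available. Lean on these libraries where they do the work, as an engineer would, in place of code of your own. Each camera call takes 0.05 s, during which the arm holds its last target.

TASK

Lift the blue tray out of the white bin on the balance, turn it half a turn and set it back in the bin so that it rests level on the four inner ledges instead of nesting on the floor. Then take the orange stylus from its stand, push in the recessed green tare button on the sloping panel with its steel pin, keep it fully in for about a second and let it out, and stand the stylus upright in the stand's hole again. The bin stays in its place on the balance; do not press the red button and leave the other things where they are.

Things in the scene. Friction and masses are not known exactly. Their poses are not given: they have to be found in the camera images.
- bin_floor (a point): Loose white open bin, 115 x 150 x 50 mm outside (its x, y, z), walls 3 mm, on the balance's steel pan (pan top 85 mm above the worktop). This point is the middle of its inner floor, 4 mm above its underside; z up.
- bin_ledges (a point): Point above the bin's middle at the height of its ledge tops: 34 mm above the inner floor, 12 mm below the rim; the bin's axes. The four grey ledges stand against the two long walls (+x and -x) at y = +48 and y = -18 mm; each is 16 mm wide along y and reaches 9 mm inward.
- tray_grip (a point): Centre of the grey carrying bar of the loose blue tray (about 0.2 kg), above the tray's middle, 75 mm above its underside; z up. The bar is 14 mm thick (x), 64 mm long (y), 18 mm high (z), on a 6 mm web. This point is 75 mm above bin_floor when the tray nests and 109 mm when it rests on the ledges.
- tray_base (a point): Middle of the blue tray's underside, same axes. Tray 103 x 138 mm, walls 34 mm high; its long sides have upright notches 22 mm wide, 9 mm deep at y = +48 and -18 mm, so at the start (axes parallel to the bin's) it nests past the ledges on the bin's floor. Turned half a turn it rests on the ledges. 3 mm play all round in the bin.
- tare_hole (a point): Middle of the mouth of the green-ringed hole in the balance's front panel, which slopes 40 degrees up away from the robot. z points out of the panel along the hole's axis (40 degrees from vertical, towards the robot), y along the panel, x up the slope. Hole 11.5 mm wide, mouth chamfered 1.5 mm; the button's face lies 16 mm deep in it.
- cal_hole (a point): Same for the red-ringed hole, 64 mm to the right (-y) of the green one. The balance is white, 240 x 200 mm, 85 mm high, fixed: panel in front, pan with the bin behind.
- tare_button (a joint): Green spring button, diameter 9.6 mm, at the bottom of the green-ringed hole: 0 = out, 0.004 m = fully in; about 0.5 N to start, 4 N fully in; it springs back.
- tare_button_top (a point): Middle of the green button's face (moves with it); z out of the panel.
- cal_button (a joint): Same kind of button in the red-ringed hole: 0 = out, 0.004 m = in. Not to be pressed.
- stylus_grip (a point): Loose stylus, 104 mm long, about 50 g, upright in its stand. Square orange barrel 14 x 14 mm (x, y), 70 mm long; below it a black flange 24 mm wide, 4 mm thick; below that a steel pin 5 mm in diameter, 30 mm long. This point is on the axis in the barrel, 74 mm above the pin's tip, 30 mm below the barrel's top; z from pin to barrel.
- stylus_tip (a point): Tip of the stylus's pin; same axes.
- stand_hole (a point): Middle of the mouth of the stand's hole, on top of a fixed grey block 64 x 64 mm on a 74 mm foot, 45 mm high; z up. Hole 12.5 mm wide, mouth chamfered 2 mm, 38 mm deep. The stylus's flange rests on the top, its tip 30 mm below this point. The stand is left or right of the balance.
- cream_jar: Bystander: white screw-lid jar, 77 mm across, 91 mm high; origin under its centre. It stands left or right of the balance, where the stand is not.
- beaker: Bystander: clear beaker, 50 mm across, 60 mm high; origin under its centre.
- timer: Bystander: flat white bench timer, 58 x 62 x 16 mm; origin under its centre.
- tape_roll: Bystander: yellow tape roll lying flat, 70 mm across, 19 mm high; origin under its centre.
- hdpe_bottle: Bystander: small white bottle, 50 mm across, 124 mm high; origin under its centre.

How it is judged:
By the outcome, as a careful person would: the job done as asked, in the order asked, and still so for the second after the job is handed in, with the robot touching nothing.
It also fails if it takes over 67 s, if anything falls off the work surface, if the arm or the gripper's body presses on something with over 40 N, if the wrist force passes 120 N, or if a joint passes its speed limit or range.

## Working session

There is one attempt and no reset: what is moved stays moved. The work goes in short steps, Python scripts to look and compute and a tool call to move; the robot and the scene stay as the last step left them, time stands still between calls to the robot, and variables do not carry over. Pictures are saved under pics/ and viewed, and the job is handed in when it is done.

Besides the shell and the picture viewer there is one more tool, called after "Request:" as name([rows], argument=value, ...), one row to a line, values as JSON. servo_tool: Moves the arm, as the interface text tells. Its arguments: {"type":"object","properties":{"commands":{"type":"array","items":{"type":"array","items":{"type":"array","items":{"type":"number"}}}},"claw":{"type":"number"}},"required":["commands"]}

```bash
mkdir -p pics; ls; cat > h.py <<'E'
import numpy as np,cv2
from station import env
from scipy.spatial.transform import Rotation as R
def cap(n,save=None):
    c=env.capture(n)
    if save: cv2.imwrite('pics/'+save+'.png',c['frame'][:,:,::-1])
    return c
def pts(c):
    z=c['z_map'];v,u=np.mgrid[:z.shape[0],:z.shape[1]]
    P=np.stack([(u-c['cx'])/c['fx']*z,(v-c['cy'])/c['fy']*z,z],-1)
    T=c['extrinsics'];W=P@T[:3,:3].T+T[:3,3];W[z==0]=np.nan
    return W
def ray(c,u,v,h):
    T=c['extrinsics'];d=T[:3,:3]@np.array([(u-c['cx'])/c['fx'],(v-c['cy'])/c['fy'],1]);o=T[:3,3]
    return o+d*(h-o[2])/d[2]
def pix(c,p):
    T=np.linalg.inv(c['extrinsics']);q=T[:3,:3]@np.array(p)+T[:3,3]
    return q[0]/q[2]*c['fx']+c['cx'],q[1]/q[2]*c['fy']+c['cy']
def st():
    o=env.get_obs();q=o['eef_rot'];r=R.from_quat([q[1],q[2],q[3],q[0]])
    return o,np.array(o['eef_pos']),r
E
python3 - <<'E'
from h import *
for n in ['side','top','wrist']:
    c=cap(n,n+'0');print(n,c['fx'],c['cx'],c['cy'],c['extrinsics'].round(3).tolist(),(c['z_map']>0).mean())
o,p,r=st();print(o,r.as_matrix().round(3),env.tip_reach)
E
```

```text
pics
side 435.54267591039013 315.35203687491173 200.92726455803557 [[0.976, -0.142, 0.164, 0.402], [-0.216, -0.562, 0.798, -0.834], [-0.021, -0.815, -0.58, 0.767], [0.0, 0.0, 0.0, 1.0]] 0.99596484375
top 506.1107189712809 315.0974749627574 195.94339021913436 [[0.005, -0.994, 0.109, 0.391], [-1.0, -0.004, 0.006, 0.046], [-0.005, -0.109, -0.994, 1.841], [0.0, 0.0, 0.0, 1.0]] 0.99607421875
wrist 301.3268693825514 320.5307946352325 199.5584641288656 [[0.259, 0.917, 0.304, 0.057], [0.966, -0.246, -0.082, 0.528], [-0.0, 0.314, -0.949, 0.374], [0.0, 0.0, 0.0, 1.0]] 0.99608984375
{'time': 0.15, 'joint_pos': array([ 1.30999332e+00,  2.60564769e-01, -1.39106732e-01,  1.17270863e+00,
       -1.27402293e-05,  1.57078934e+00]), 'joint_vel': array([-1.24980143e-03, -1.74082556e-03,  5.25733632e-03, -1.35050135e-03,
        1.61076260e-03, -2.41599506e-05]), 'effort': array([ 7.10469649e-04, -4.06008232e+01,  2.54165357e+01,  1.26834950e-02,
        1.07064645e-04,  1.11950356e-07]), 'eef_pos': array([0.1352448 , 0.50674463, 0.24762665]), 'eef_rot': array([-9.66594802e-05,  1.30028739e-01,  9.91509909e-01, -7.86006309e-04]), 'wrist_force': array([-0.06584366,  0.17166586,  0.28096952]), 'wrist_torque': array([-5.52023891e-05, -1.49251520e-02,  1.45552878e-02]), 'width': 1.000969873503257} [[-0.966  0.258 -0.   ]
 [ 0.258  0.966 -0.002]
 [-0.    -0.002 -1.   ]] 0.017
```

View pics/side0.png

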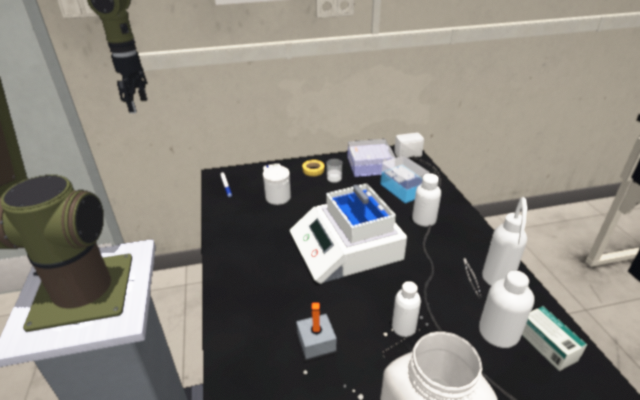

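View pics/top0.png

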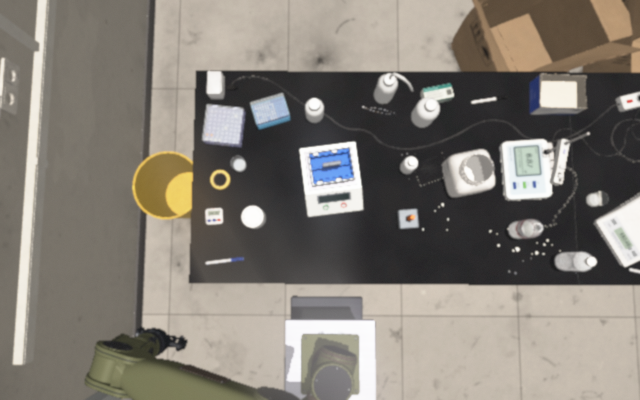

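View pics/wrist0.png

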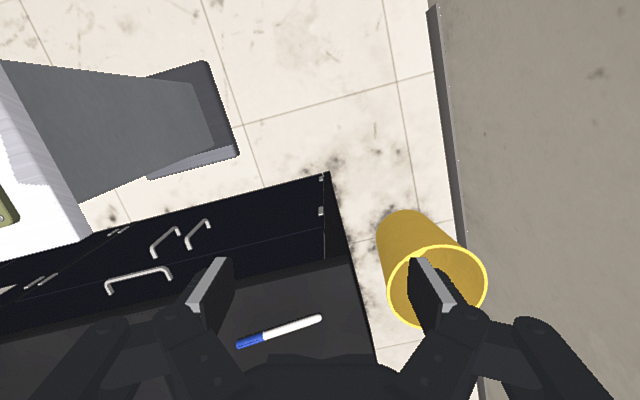

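The side view shows the balance with the blue tray at (360,212) and the stylus stand at (317,330). In the top view the tray is at (333,165), the stand at (409,217) and the jar on the left at (253,217). I'll take coarse positions from these.

```bash
python3 - <<'E'
from h import *
c=cap('top');W=pts(c);f=c['frame'].astype(int);hsv=cv2.cvtColor(c['frame'],cv2.COLOR_RGB2HSV)
def stat(n,m):
    print(n,m.sum(),np.nanmedian(W[m],0).round(3),np.nanmin(W[m],0).round(3),np.nanmax(W[m],0).round(3))
box=np.zeros(hsv.shape[:2],bool);box[135:220,290:370]=1
blue=(hsv[...,0]>100)&(hsv[...,0]<125)&(hsv[...,1]>150)&box
stat('blue',blue)
print(cv2.minAreaRect(np.argwhere(blue)[:,::-1].astype(np.float32)))
wh=box&(W[...,2]>.03)
stat('bal',wh);print(cv2.minAreaRect(np.argwhere(wh)[:,::-1].astype(np.float32)))
rim=box&(W[...,2]>.125);stat('hi',rim)
b2=np.zeros_like(box);b2[200:235,390:425]=1
stat('stand',b2&(W[...,2]>.03)&(W[...,2]<.06))
orange=b2&(hsv[...,0]<15)&(hsv[...,1]>150);stat('orange',orange)
# blob center rays
(x,y),s,a=cv2.minAreaRect(np.argwhere(blue)[:,::-1].astype(np.float32));print(ray(c,x,y,.123))
m=(b2&(W[...,2]>.03)&(W[...,2]<.06));(x,y),s,a=cv2.minAreaRect(np.argwhere(m)[:,::-1].astype(np.float32));print(ray(c,x,y,.045),s,a)
print('bar zone',np.nanmax(W[145:185,310:360,2]))
d=cv2.resize(c['frame'][125:250,280:440],None,fx=5,fy=4.8,interpolation=cv2.INTER_NEAREST);cv2.imwrite('pics/topz.png',d[:,:,::-1])
E
```

```text
blue 177 [ 0.715 -0.044  0.095] [ 0.634 -0.069  0.083] [0.74  0.071 0.128]
((331.2702941894531, 165.6216278076172), (25.975040435791016, 37.154170989990234), 80.53767395019531)
bal 3663 [ 0.649 -0.     0.084] [ 0.524 -0.112  0.03 ] [0.78  0.111 0.183]
((331.74615478515625, 177.96923828125), (67.84700012207031, 56.80790710449219), 82.87498474121094)
hi 356 [ 0.685 -0.003  0.133] [ 0.617 -0.08   0.125] [0.755 0.081 0.183]
stand 301 [ 0.507 -0.271  0.045] [ 0.478 -0.31   0.031] [ 0.543 -0.241  0.056]
orange 11 [ 0.508 -0.27   0.082] [ 0.505 -0.273  0.06 ] [ 0.513 -0.268  0.123]
[0.68442832 0.00106892 0.123     ]
[ 0.51049909 -0.27523701  0.045     ] (18.0, 19.0) 90.0
bar zone 0.18301179359841124
```

View pics/topz.png

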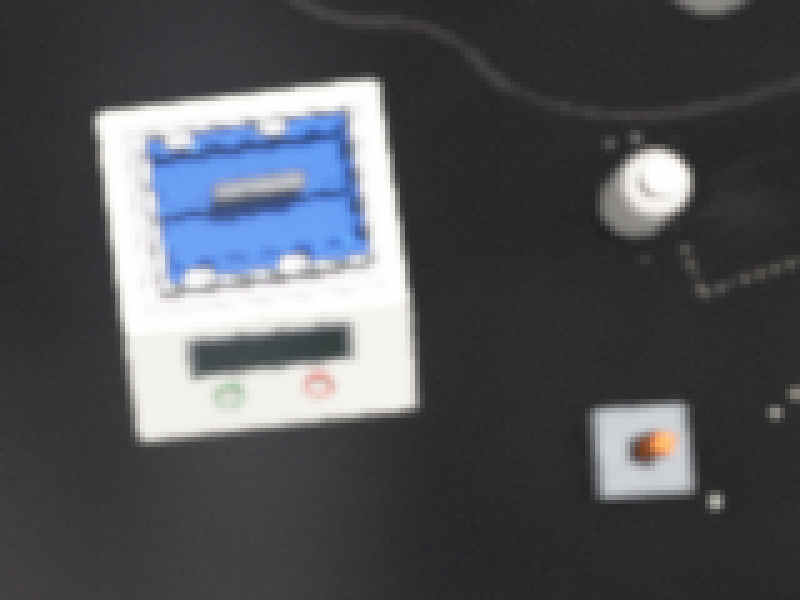

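```bash
cat >> h.py <<'E'
def down(ydeg):  # tool z down, tool y at angle ydeg (world)
    a=np.radians(ydeg);y=np.array([np.cos(a),np.sin(a),0]);z=np.array([0,0,-1.]);return R.from_matrix(np.stack([np.cross(y,z),y,z],1))
def plan(p1,r1,v=38.,w=6.8,n=None,p0=None,r0=None):
    o,p,r=st()
    if p0 is not None:p=np.array(p0)
    if r0 is not None:r=r0
    p1=np.array(p1);d=(r.inv()*r1).as_rotvec(degrees=True);L=np.linalg.norm(p1-p)*1000
    N=n or int(max(np.ceil(L/v),np.ceil(np.abs(d).max()/w),1))
    for i in range(N):
        ri=r*R.from_rotvec(d*i/N,degrees=True);s=ri.inv().apply((p1-p)*1000/N)
        print([float(round(x,1)) for x in s]+[float(round(x,2)) for x in d/N],end=',\n')
    print(N,'dist',L,'rot',d.round(1))
def show():
    o,p,r=st();print(o['time'],p.round(4),r.as_matrix().round(3).tolist(),o['wrist_force'].round(1),o['width'].round(3),o['joint_pos'].round(2))
E
python3 - <<'E'
from h import *
plan([.67,0,.30],down(7.5),v=41)
E
```

```text
[-34.1, -18.5, -2.7, -0.0, 0.0, 3.56],
[-35.2, -16.4, -2.7, -0.0, 0.0, 3.56],
[-36.1, -14.2, -2.7, -0.0, 0.0, 3.56],
[-36.9, -11.9, -2.7, -0.0, 0.0, 3.56],
[-37.6, -9.6, -2.7, -0.0, 0.0, 3.56],
[-38.1, -7.2, -2.7, -0.0, 0.0, 3.56],
[-38.5, -4.9, -2.7, -0.0, 0.0, 3.56],
[-38.7, -2.5, -2.7, -0.0, 0.0, 3.56],
[-38.8, -0.1, -2.7, -0.0, 0.0, 3.56],
[-38.7, 2.3, -2.7, -0.0, 0.0, 3.56],
[-38.5, 4.7, -2.7, -0.0, 0.0, 3.56],
[-38.1, 7.1, -2.7, -0.0, 0.0, 3.56],
[-37.6, 9.5, -2.7, -0.0, 0.0, 3.56],
[-36.9, 11.8, -2.7, -0.0, 0.0, 3.56],
[-36.1, 14.1, -2.7, -0.0, 0.0, 3.56],
[-35.2, 16.3, -2.7, -0.0, 0.0, 3.56],
[-34.1, 18.4, -2.7, -0.0, 0.0, 3.56],
[-32.9, 20.5, -2.7, -0.0, 0.0, 3.56],
[-31.6, 22.5, -2.7, -0.0, 0.0, 3.56],
19 dist 738.6527654424278 rot [-0.1  0.  67.6]
```

Request:
servo_tool([
  [[-34,-18,-3,0,0,3.6],[-35,-16,-3,0,0,3.6],[-36,-14,-3,0,0,3.6],[-37,-12,-3,0,0,3.6],[-38,-10,-3,0,0,3.6],[-38,-7,-3,0,0,3.6],[-38,-5,-3,0,0,3.6],[-38,-2,-3,0,0,3.6],[-38,0,-3,0,0,3.6],[-38,2,-3,0,0,3.6],[-38,5,-3,0,0,3.6],[-38,7,-3,0,0,3.6]],
])

```text
time: 1.2
eef_pos: [0.4743, 0.1766, 0.2818]
eef_rot: [-0.001, 0.494, 0.869, -0.001]
wrist_force: [0.9, 1.6, -0.2]
width: 0.999
```

```bash
python3 - <<'E'
from h import *
show()
plan([.67,0,.30],down(7.5),v=41)
E
```

```text
Traceback (most recent call last):
  File "h.py", line 35, in show
    o,p,r=st();print(o['time'],p.round(4),r.as_matrix().round(3).tolist(),o['wrist_force'].round(1),o['width'].round(3),o['joint_pos'].round(2))
                                                                                                    ^^^^^^^^^^^^^^^^
AttributeError: 'float' object has no attribute 'round'
```

```bash
sed -i "s/o\['width'\].round(3)/round(o['width'],3)/" h.py; python3 - <<'E'
from h import *
show()
plan([.67,0,.30],down(7.5),v=38)
E
```

```text
1.2 [0.4743 0.1766 0.2818] [[-0.511, 0.859, -0.003], [0.859, 0.511, 0.0], [0.002, -0.002, -1.0]] [ 0.9  1.6 -0.2] 0.999 [ 0.36  0.22 -0.11  1.25  0.    1.39]
[-36.0, 11.1, -2.7, -0.02, -0.01, 3.32],
[-35.3, 13.2, -2.7, -0.02, -0.01, 3.32],
[-34.4, 15.2, -2.7, -0.02, -0.01, 3.32],
[-33.5, 17.2, -2.7, -0.02, -0.01, 3.32],
[-32.5, 19.1, -2.6, -0.02, -0.01, 3.32],
[-31.3, 20.9, -2.6, -0.02, -0.01, 3.32],
[-30.0, 22.7, -2.6, -0.02, -0.01, 3.32],
7 dist 264.23804092761986 rot [-0.2 -0.1 23.3]
```

Request:
servo_tool([
  [[-37,11,-3,0,0,3.4],[-36,13,-3,0,0,3.4],[-35,15,-3,0,0,3.4],[-34,17,-3,0,0,3.4],[-33,19,-3,0,0,3.4],[-32,21,-3,0,0,3.4],[-30,23,-2,0,0,3.3],[0,0,0,0,0,0]],
])

```text
time: 1.87
eef_pos: [0.6799, -0.0248, 0.2983]
eef_rot: [-0.001, 0.674, 0.739, -0.002]
wrist_force: [-0.5, -0.2, -0.2]
width: 0.998
```

```bash
python3 - <<'E'
from h import *
show()
c=cap('wrist','w1')
E
```

```text
1.8667 [ 0.6799 -0.0248  0.2983] [[-0.091, 0.996, -0.003], [0.996, 0.091, -0.001], [-0.001, -0.003, -1.0]] [-0.5 -0.2 -0.2] 0.998 [-0.04  0.54  0.43  1.46 -0.    1.44]
```

View pics/w1.png

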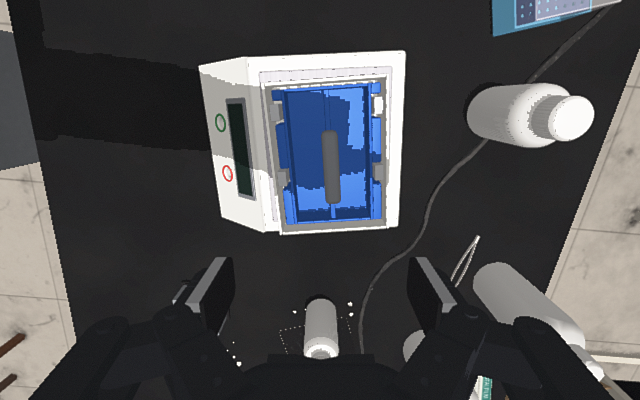

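The wrist view shows the tray bar at (331,166), the bin around it, the green ring at (221,122) and the red ring at (227,173).

```bash
cat > m1.py <<'E'
from h import *
import sys
c=cap('wrist');W=pts(c);hsv=cv2.cvtColor(c['frame'],cv2.COLOR_RGB2HSV);H,S,V=[hsv[...,i].astype(int) for i in range(3)]
def rect(m,h,name):
    n,l,s,_=cv2.connectedComponentsWithStats(m.astype(np.uint8));k=1+np.argmax(s[1:,4]);m=l==k
    q=np.argwhere(m)[:,::-1];g=np.array([ray(c,u,v,h)[:2] for u,v in q])*1000
    (x,y),(a,b),t=cv2.minAreaRect(g.astype(np.float32));print(name,m.sum(),'ctr',round(x,1),round(y,1),'size',round(a,1),round(b,1),'ang',round(t,2),'z',np.nanmedian(W[m][:,2]).round(4));return m
reg=np.zeros(H.shape,bool);reg[40:245,190:410]=1
rect(reg&(W[...,2]>.16)&(W[...,2]<.19),.173,'bar')
rect(reg&(W[...,2]>.128)&(W[...,2]<.142)&(S<60),.135,'rim')
blue=reg&(H>100)&(H<125)&(S>120);rect(blue,.123,'blue')
for n,m in [('green',(H>45)&(H<85)&(S>80)),('red',((H<8)|(H>172))&(S>80))]:
    m=m&reg;n_,l,s,cc=cv2.connectedComponentsWithStats(m.astype(np.uint8));k=1+np.argmax(s[1:,4]);m=l==k
    (u,v),ax,a=cv2.fitEllipse(np.argwhere(m)[:,::-1].astype(np.float32))
    print(n,s[k,4],u,v,ax,'z',np.nanmedian(W[m],0).round(4),np.nanmean(W[m],0).round(4))
# panel plane fit
pan=reg&(W[...,2]>.02)&(W[...,2]<.075);P=W[pan];P=P[np.isfinite(P).all(1)];m0=P.mean(0);U,S_,Vt=np.linalg.svd(P-m0,full_matrices=False)
n=Vt[2]*np.sign(Vt[2][2]);print('panel',len(P),m0.round(4),n.round(3),'tilt',np.degrees(np.arccos(n[2])),'az',np.degrees(np.arctan2(n[1],n[0])))
E
python3 m1.py
```

```text
bar 1159 ctr 685.6 1.9 size 13.8 63.7 ang 9.1 z 0.1727
rim 2253 ctr 685.3 1.1 size 114.7 149.6 ang 9.12 z 0.1348
blue 11818 ctr 685.7 0.9 size 101.9 137.3 ang 9.09 z 0.0929
green 57 222.4131317138672 124.4303970336914 (8.942283630371094, 16.871763229370117) z [0.5511 0.0186 0.0429] [0.551  0.0181 0.0427]
red 68 229.1078338623047 174.78750610351562 (8.526799201965332, 15.665802955627441) z [ 0.5593 -0.045   0.0432] [ 0.5589 -0.0452  0.0423]
panel 5966 [ 0.5629 -0.0036  0.0495] [-0.651 -0.084  0.754] tilt 41.03199289545535 az -172.62137648708764
```

Sizes and heights match the given ones, so I'm going to the bar at (0.6856, 0.0019), yaw 9.1°.

```bash
python3 - <<'E'
from h import *
show()
plan([.6856,.0019,.22],down(9.1),n=4)
E
```

```text
1.9667 [ 0.6763 -0.021   0.2991] [[-0.096, 0.995, -0.006], [0.995, 0.096, 0.001], [0.002, -0.006, -1.0]] [-0.9 -0.  -0.1] 1.001 [-0.03  0.53  0.42  1.47  0.    1.44]
[5.4, 3.0, 19.8, -0.09, -0.03, -0.89],
[5.4, 3.0, 19.8, -0.09, -0.03, -0.89],
[5.4, 3.1, 19.8, -0.09, -0.03, -0.89],
[5.3, 3.1, 19.8, -0.09, -0.03, -0.89],
4 dist 82.88922275740488 rot [-0.3 -0.1 -3.6]
```

Request:
servo_tool([
  [[5,3,20,-0.1,0,-0.9],[5,3,20,-0.1,0,-0.9],[6,3,20,-0.1,0,-0.9],[5,3,19,0,0,-0.9],[0,0,0,0,0,0],[0,0,0,0,0,0]],
])

```text
time: 2.47
eef_pos: [0.6805, 0.0078, 0.2201]
eef_rot: [-0.002, 0.645, 0.764, 0.001]
wrist_force: [-0.5, 0.1, 0.4]
width: 1.001
```

```bash
python3 - <<'E'
from h import *
show()
plan([.6856,.0019,.163],down(9.1),n=3)
E
sed -i 's/^reg=.*/reg=np.zeros(H.shape,bool);reg[int(sys.argv[1]):int(sys.argv[2]),int(sys.argv[3]):int(sys.argv[4])]=1;cv2.imwrite("pics\/"+sys.argv[5]+".png",c["frame"][:,:,::-1])/' m1.py; sed -i "s/    (u,v),ax,a=cv2/    if s[k,4]<10: continue\n    (u,v),ax,a=cv2/" m1.py
python3 m1.py 0 250 150 500 w2
```

```text
2.4667 [0.6805 0.0078 0.2201] [[-0.169, 0.986, -0.001], [0.986, 0.169, 0.004], [0.004, -0.001, -1.0]] [-0.5  0.1  0.4] 1.001 [0.01 0.55 0.24 1.27 0.   1.41]
[-2.3, 1.4, 19.0, -0.01, -0.08, 0.21],
[-2.3, 1.4, 19.0, -0.01, -0.08, 0.21],
[-2.2, 1.4, 19.0, -0.01, -0.08, 0.21],
3 dist 57.6287360246645 rot [-0.  -0.2  0.6]
bar 1210 ctr 683.2 17.8 size 13.5 37.4 ang 9.44 z 0.1726
rim 2372 ctr 681.0 27.3 size 114.6 97.1 ang 9.16 z 0.1348
blue 13946 ctr 682.5 22.0 size 102.3 98.5 ang 9.14 z 0.0928
green 85 195.6778106689453 151.85284423828125 (9.89858627319336, 20.027746200561523) z [0.552  0.0185 0.0443] [0.551  0.0184 0.0428]
red 92 201.11968994140625 211.1222381591797 (9.095977783203125, 18.32170295715332) z [ 0.5598 -0.0446  0.0431] [ 0.5591 -0.0448  0.0424]
panel 7046 [0.564  0.0101 0.0489] [-0.171 -0.048  0.984] tilt 10.244744001530465 az -164.42944877901127
```

View pics/w2.png

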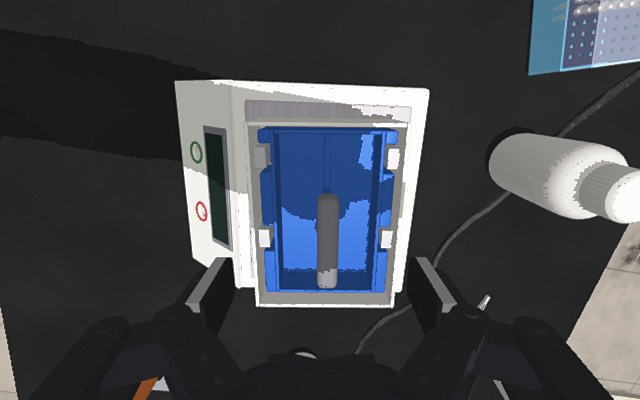

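The bar lies between the open fingers (columns 210–430, bar at 327). Descending.

Request:
servo_tool([
  [[-2,1,19,0,0,0.2],[-2,2,19,0,0,0.2],[-2,1,14,0,0,0.2],[0,0,0,0,0,0],[0,0,0,0,0,0]],
])

```text
time: 2.93
eef_pos: [0.6873, 0.0043, 0.1767]
eef_rot: [0.003, 0.648, 0.762, 0.005]
wrist_force: [0.3, 0.9, 0.5]
width: 1.002
```

```bash
python3 - <<'E'
from h import *
show()
plan([.6856,.0019,.163],down(9.1),n=1)
E
```

```text
2.9333 [0.6873 0.0043 0.1767] [[-0.16, 0.987, 0.01], [0.987, 0.16, 0.004], [0.003, 0.011, -1.0]] [0.3 0.9 0.5] 1.002 [0.   0.57 0.16 1.16 0.   1.41]
[-2.1, -2.2, 13.7, 0.63, -0.15, 0.11],
1 dist 14.038011424942258 rot [ 0.6 -0.2  0.1]
```

Request:
servo_tool([
  [[-1,-1,8,0.3,0,0],[-1,-1,6,0.3,0,0],[0,0,0,0,0,0],[0,0,0,0,0,0],[0,0,0,0,0,0]],
])

```text
time: 3.35
eef_pos: [0.6877, 0.0019, 0.1675]
eef_rot: [0.002, 0.648, 0.762, 0.003]
wrist_force: [0.3, 0.1, -0.0]
width: 0.996
```

```bash
python3 - <<'E'
from h import *
show()
plan([.6856,.0019,.163],down(9.1),n=1)
E
```

```text
3.35 [0.6877 0.0019 0.1675] [[-0.16, 0.987, 0.007], [0.987, 0.16, 0.003], [0.001, 0.007, -1.0]] [ 0.3  0.1 -0. ] 0.996 [0.   0.57 0.15 1.14 0.   1.41]
[0.3, -2.1, 4.4, 0.41, -0.08, 0.12],
1 dist 4.919377233339418 rot [ 0.4 -0.1  0.1]
```

Request:
servo_tool([
  [[0,-2,5,0.4,0,0],[0,-0.5,1,0,0,0],[0,0,0,0,0,0],[0,0,0,0,0,0]],
])

```text
time: 3.68
eef_pos: [0.6855, 0.0015, 0.1617]
eef_rot: [-0.0, 0.648, 0.762, 0.001]
wrist_force: [-0.0, 0.0, -0.3]
width: 1.0
```

```bash
python3 - <<'E'
from h import *
show()
plan([.6856,.0019,.163],down(9.1),n=1)
E
```

```text
3.6833 [0.6855 0.0015 0.1617] [[-0.16, 0.987, 0.0], [0.987, 0.16, 0.001], [0.001, 0.001, -1.0]] [-0.   0.  -0.3] 1.0 [0.   0.58 0.14 1.14 0.   1.41]
[0.3, 0.2, -1.3, 0.04, -0.07, 0.12],
1 dist 1.3433733503748007 rot [ 0.  -0.1  0.1]
```

Aligned. Closing.

Request:
servo_tool([
  [[0,0,0,0,0,0],[0,0,0,0,0,0],[0,0,0,0,0,0],[0,0,0,0,0,0],[0,0,0,0,0,0],[0,0,0,0,0,0],[0,0,0,0,0,0],[0,0,0,0,0,0]],
], claw=1)

```text
time: 4.35
eef_pos: [0.6857, 0.0016, 0.1618]
eef_rot: [-0.0, 0.648, 0.762, 0.001]
wrist_force: [0.4, -0.3, -1.3]
width: 0.156
```

```bash
python3 - <<'E'
from h import *
show()
E
```

```text
4.35 [0.6857 0.0016 0.1618] [[-0.16, 0.987, 0.001], [0.987, 0.16, 0.001], [0.001, 0.001, -1.0]] [ 0.4 -0.3 -1.3] 0.156 [0.   0.58 0.14 1.14 0.   1.41]
```

Request:
servo_tool([
  [[0,0,-6,0,0,0],[0,0,-10,0,0,0],[0,0,-14,0,0,0],[0,0,-18,0,0,0],[0,0,-20,0,0,0],[0,0,-20,0,0,0],[0,0,-10,0,0,0],[0,0,0,0,0,0]],
])

```text
time: 5.02
eef_pos: [0.6842, 0.0016, 0.2657]
eef_rot: [-0.002, 0.648, 0.762, -0.0]
wrist_force: [-0.0, 1.7, -1.3]
width: 0.154
```

```bash
python3 - <<'E'
from h import *
show()
cap('wrist','w3')
E
```

```text
5.0167 [0.6842 0.0016 0.2657] [[-0.16, 0.987, -0.003], [0.987, 0.16, 0.002], [0.002, -0.003, -1.0]] [-0.   1.7 -1.3] 0.154 [0.   0.55 0.36 1.39 0.   1.41]
```

View pics/w3.png

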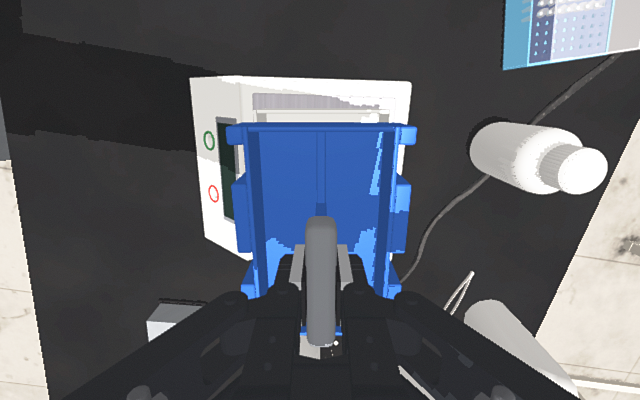

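The tray is held clear of the bin. Now the half turn, negative about tool z.

Request:
servo_tool([
  [[0,0,0,0,0,-3],[0,0,0,0,0,-5],[0,0,0,0,0,-7],[0,0,0,0,0,-7],[0,0,0,0,0,-7],[0,0,0,0,0,-7],[0,0,0,0,0,-7],[0,0,0,0,0,-7],[0,0,0,0,0,-7],[0,0,0,0,0,-7],[0,0,0,0,0,-7],[0,0,0,0,0,-7]],
])

```text
time: 6.07
eef_pos: [0.6778, 0.0015, 0.2535]
eef_rot: [-0.012, 0.007, 1.0, 0.001]
wrist_force: [0.1, -1.3, -1.5]
width: 0.154
```

Request:
servo_tool([
  [[0,0,0,0,0,-7],[0,0,0,0,0,-7],[0,0,0,0,0,-7],[0,0,0,0,0,-7],[0,0,0,0,0,-7],[0,0,0,0,0,-7],[0,0,0,0,0,-7],[0,0,0,0,0,-7]],
])

```text
time: 6.73
eef_pos: [0.6725, 0.0014, 0.2436]
eef_rot: [-0.017, -0.473, 0.881, 0.01]
wrist_force: [0.1, 1.0, -3.0]
width: 0.152
```

```bash
python3 - <<'E'
from h import *
show()
plan([.6856,.0019,.258],down(189.1),n=6)
E
```

```text
6.7333 [0.6725 0.0014 0.2436] [[-0.551, -0.833, -0.04], [-0.834, 0.551, 0.002], [0.021, 0.034, -0.999]] [ 0.1  1.  -3. ] 0.152 [ 0.    0.56  0.32  1.37  0.   -0.99]
[-1.2, -1.7, -2.5, 0.39, -0.07, -7.09],
[-1.0, -1.8, -2.5, 0.39, -0.07, -7.09],
[-0.8, -2.0, -2.5, 0.39, -0.07, -7.09],
[-0.5, -2.1, -2.4, 0.39, -0.07, -7.09],
[-0.3, -2.1, -2.4, 0.39, -0.07, -7.09],
[0.0, -2.2, -2.4, 0.39, -0.07, -7.09],
6 dist 19.468728364153336 rot [  2.3  -0.4 -42.6]
```

Request:
servo_tool([
  [[-1,-2,-3,0.4,0,-7],[-1,-2,-3,0.4,0,-7],[-1,-2,-3,0.4,0,-7],[-0.5,-2,-3,0.4,0,-7],[0,-2,-3,0.4,0,-7],[0,-2,-3,0.4,0,-5],[0,0,0,0,0,-2],[0,0,-1,0,0,0],[0,0,-1,0,0,0]],
])

```text
time: 7.48
eef_pos: [0.6804, 0.0015, 0.2527]
eef_rot: [0.009, 0.765, -0.644, -0.005]
wrist_force: [0.2, -0.4, -1.3]
width: 0.155
```

```bash
python3 - <<'E'
from h import *
show()
plan([.6856,.0019,.258],down(189.1),n=2)
cap('wrist','w4')
E
```

```text
7.4833 [0.6804 0.0015 0.2527] [[0.172, -0.985, -0.019], [-0.985, -0.171, -0.008], [0.004, 0.02, -1.0]] [ 0.2 -0.4 -1.3] 0.155 [ 0.01  0.55  0.34  1.37 -0.01 -1.74]
[0.2, -2.5, -2.7, 0.58, -0.12, 0.39],
[0.2, -2.6, -2.7, 0.58, -0.12, 0.39],
2 dist 7.3900362205367545 rot [ 1.2 -0.2  0.8]
```

View pics/w4.png

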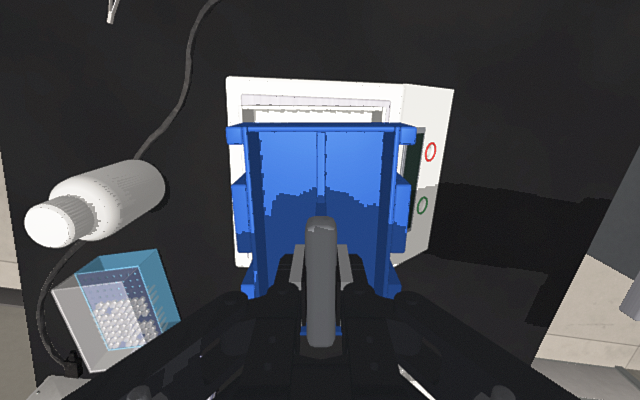

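Request:
servo_tool([
  [[0,-3,-3,0.6,0,0.4],[0,-2.5,-3,0.6,0,0.4],[0,0,-1,0,0,0],[0,0,-1,0,0,0],[0,0,0,0,0,0]],
])

```text
time: 7.95
eef_pos: [0.6861, 0.0025, 0.2607]
eef_rot: [0.001, 0.76, -0.65, 0.002]
wrist_force: [0.9, 0.5, -1.6]
width: 0.152
```

```bash
cat > m2.py <<'E'
from h import *
import sys
show()
o,p,r=st()
c=cap('wrist','w5');W=pts(c);hsv=cv2.cvtColor(c['frame'],cv2.COLOR_RGB2HSV);H,S,V=[hsv[...,i].astype(int) for i in range(3)]
bx=np.radians(9.1);X=np.array([np.cos(bx),np.sin(bx)]);Y=np.array([-X[1],X[0]])
reg=np.zeros(H.shape,bool);reg[60:300,200:440]=1
zb=p[2]+.002-.075  # tray base nominal
def ex(m,h,n):
    g=np.array([ray(c,u,v,h)[:2] for u,v in np.argwhere(m)[:,::-1]])*1000
    a=g@X;b=g@Y;print(n,m.sum(),'x',a.min().round(1),a.max().round(1),'y',b.min().round(1),b.max().round(1));return a,b
rim=reg&(abs(W[...,2]-.135)<.005)&(S<60);ex(rim,.135,'rim')
tr=reg&(H>100)&(H<125)&(S>120)&(abs(W[...,2]-zb-.034)<.004);a,b=ex(tr,zb+.034,'tray top z%.4f'%(zb+.034))
print('tray z med',np.nanmedian(W[tr][:,2]))
bl=reg&(H>100)&(H<125)&(S>120)
# top wall rows: world x,y of far top edge along columns
for u in (240,280,320,360,405):
    vs=np.where(tr[:,u])[0]
    if len(vs): print(u,vs.min(),vs.max(),(ray(c,u,vs.min()-.5,zb+.034)[:2]*1000@np.stack([X,Y],1)).round(1))
print('pred bin ctr',np.array([685.3,1.5])@np.stack([X,Y],1),'tcp',p[:2]*1000@np.stack([X,Y],1),'rim z',np.nanmedian(W[rim][:,2]))
for n,m in [('green',(H>45)&(H<85)&(S>80)),('red',((H<8)|(H>172))&(S>80))]:
    m=m.copy();m[:,:400]=0;m[:,460:]=0;print(n,m.sum(),np.nanmean(W[m],0).round(4))
d=cv2.resize(c['frame'][70:270,200:440],None,fx=3,fy=3,interpolation=cv2.INTER_NEAREST);cv2.imwrite('pics/w5z.png',d[:,:,::-1])
E
python3 m2.py
```

```text
7.95 [0.6861 0.0025 0.2607] [[0.154, -0.988, 0.002], [-0.988, -0.154, -0.004], [0.004, -0.001, -1.0]] [ 0.9  0.5 -1.6] 0.152 [ 0.01  0.55  0.35  1.37 -0.   -1.72]
rim 688 x 619.8 734.4 y -182.7 -170.1
tray top z0.2217 6824 x 626.2 729.1 y -173.7 -64.8
tray z med 0.2220900367173634
240 126 252 [ 720.6 -173.9]
280 126 131 [ 699.2 -173.8]
320 126 205 [ 677.8 -173.7]
360 126 131 [ 656.4 -173.6]
405 126 242 [ 632.4 -173.4]
pred bin ctr [ 676.91191887 -106.90460278] tcp [ 677.83900127 -106.04854218] rim z 0.1351250219358484
green 206 [ 0.5707 -0.0041  0.0579]
red 91 [ 0.5591 -0.0457  0.0424]
```

View pics/w5z.png

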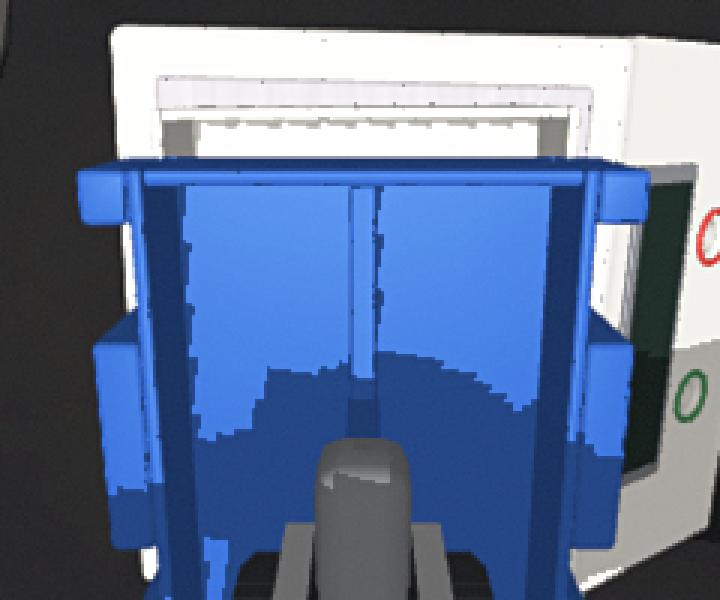

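Both views agree on the bin to 0.5 mm. The tray sits about 1 mm off the TCP along y. I'm aligning to TCP (0.6858, 0.000) and lowering to just above the rim.

```bash
python3 - <<'E'
from h import *
show();plan([.6858,0,.217],down(189.1),n=4)
E
```

```text
8.0 [0.686  0.0025 0.2606] [[0.154, -0.988, 0.002], [-0.988, -0.154, -0.004], [0.004, -0.001, -1.0]] [-1.  -0.5 -2.1] 0.152 [ 0.01  0.55  0.35  1.37 -0.   -1.72]
[0.6, 0.2, 10.9, -0.02, -0.06, -0.06],
[0.6, 0.2, 10.9, -0.02, -0.06, -0.06],
[0.6, 0.2, 10.9, -0.02, -0.06, -0.06],
[0.6, 0.2, 10.9, -0.02, -0.06, -0.06],
4 dist 43.67058993571563 rot [-0.1 -0.2 -0.2]
```

Request:
servo_tool([
  [[0.6,0,10,0,0,-0.1],[0.6,0,11,0,-0.1,-0.1],[0.6,0,10,0,-0.1,0],[0.6,0,8,0,0,0],[0,0,0,0,0,0],[0,0,0,0,0,0]],
])

```text
time: 8.5
eef_pos: [0.6862, -0.0002, 0.2175]
eef_rot: [-0.0, 0.761, -0.649, 0.0]
wrist_force: [-0.6, -0.5, -1.0]
width: 0.152
```

```bash
python3 m2.py; python3 - <<'E'
from h import *
show();plan([.6858,0,.21],down(189.1),n=1)
E
```

```text
8.5 [ 6.862e-01 -2.000e-04  2.175e-01] [[0.158, -0.988, 0.001], [-0.988, -0.158, -0.0], [0.0, -0.001, -1.0]] [-0.6 -0.5 -1. ] 0.152 [-0.    0.56  0.25  1.27 -0.   -1.73]
rim 1317 x 619.7 734.4 y -182.8 -63.1
tray top z0.1785 6729 x 626.2 728.7 y -176.1 -67.4
tray z med 0.17888798506514386
240 126 251 [ 720.4 -176.3]
280 126 131 [ 699.1 -176.3]
320 126 206 [ 677.7 -176.3]
360 126 131 [ 656.4 -176.2]
405 126 242 [ 632.4 -176.2]
pred bin ctr [ 676.91191887 -106.90460278] tcp [ 677.50234904 -108.75807488] rim z 0.1350946467329336
green 293 [ 0.5734 -0.004   0.0603]
red 110 [ 0.5592 -0.0458  0.0425]
8.55 [ 6.860e-01 -2.000e-04  2.173e-01] [[0.158, -0.988, 0.0], [-0.988, -0.158, -0.0], [0.0, -0.0, -1.0]] [ 0.2  0.3 -2. ] 0.153 [-0.    0.56  0.25  1.27 -0.   -1.73]
[-0.3, 0.2, 7.3, -0.01, -0.02, -0.03],
1 dist 7.355032914627088 rot [-0. -0. -0.]
```

View pics/w5z.png

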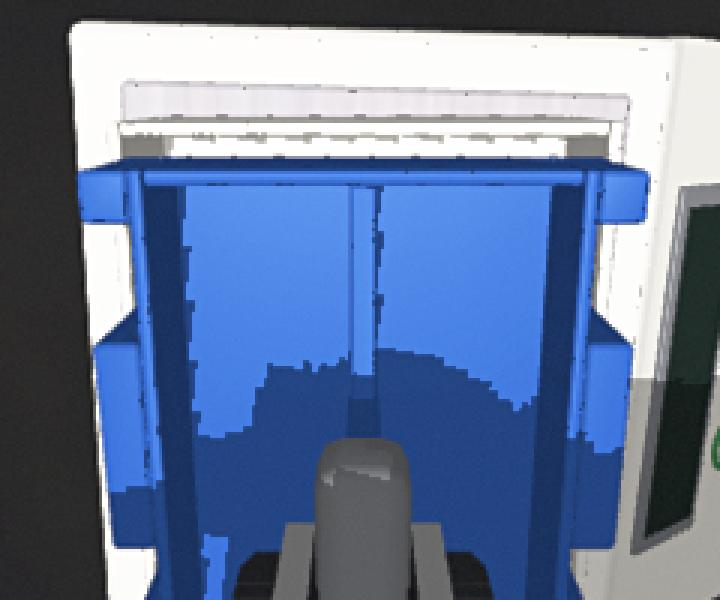

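Request:
servo_tool([
  [[0.3,0.4,5,0,0,0],[0.2,0.2,5,0,0,0],[0,0,4,0,0,0],[0,0,2,0,0,0],[0,0,0,0,0,0]],
])

```text
time: 8.97
eef_pos: [0.6864, -0.0007, 0.2012]
eef_rot: [-0.001, 0.761, -0.649, 0.001]
wrist_force: [0.2, 0.3, -1.9]
width: 0.152
```

```bash
python3 m2.py; python3 - <<'E'
from h import *
show();plan([.6858,0,.1955],down(189.1),n=1)
E
```

```text
8.9667 [ 0.6864 -0.0007  0.2012] [[0.158, -0.987, 0.003], [-0.987, -0.158, -0.0], [0.001, -0.003, -1.0]] [ 0.2  0.3 -1.9] 0.152 [-0.    0.56  0.22  1.22 -0.   -1.73]
rim 1936 x 619.7 734.4 y -182.8 -63.6
tray top z0.1622 6740 x 626.5 728.7 y -176.7 -68.0
tray z med 0.16255417957772147
240 126 251 [ 720.7 -176.9]
280 126 131 [ 699.3 -176.9]
320 126 206 [ 678.  -176.8]
360 126 131 [ 656.6 -176.8]
405 126 242 [ 632.6 -176.8]
pred bin ctr [ 676.91191887 -106.90460278] tcp [ 677.68730034 -109.28787812] rim z 0.13493468353446275
green 344 [ 0.5742 -0.0045  0.0609]
red 59 [ 0.5644 -0.0442  0.0467]
9.0167 [ 0.6864 -0.0007  0.2014] [[0.158, -0.987, 0.003], [-0.987, -0.158, -0.0], [0.001, -0.003, -1.0]] [-0.   0.3 -0.7] 0.153 [-0.    0.56  0.22  1.22 -0.   -1.73]
[-0.8, 0.5, 5.9, -0.17, -0.05, -0.02],
1 dist 5.944083488294272 rot [-0.2 -0.1 -0. ]
```

View pics/w5z.png

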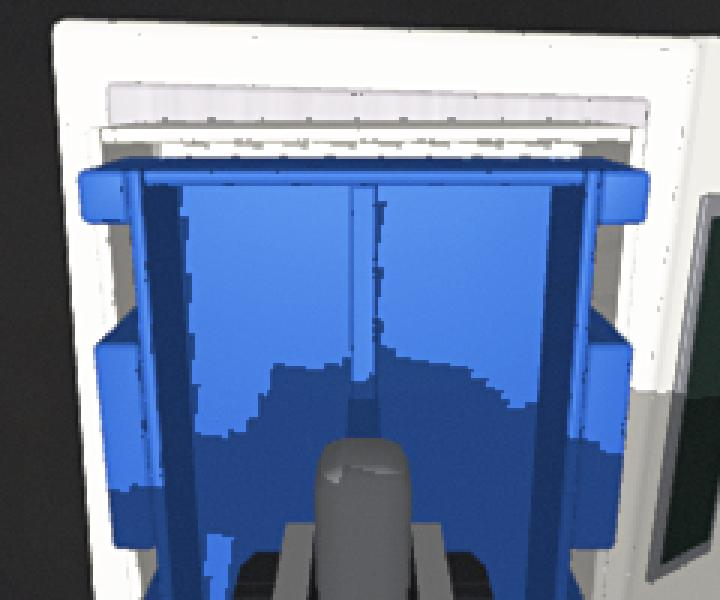

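Centred to within 0.5 mm and already below the rim. Lowering to the ledges.

Request:
servo_tool([
  [[0,0.5,3,0,0,0],[0,0,2,0,0,0],[0,0,2,0,0,0],[0,0,1.5,0,0,0],[0,0,0,0,0,0]],
])

```text
time: 9.43
eef_pos: [0.6868, -0.0008, 0.1964]
eef_rot: [-0.002, 0.761, -0.649, 0.003]
wrist_force: [-0.9, 0.5, -1.9]
width: 0.154
```

Request:
servo_tool([
  [[0,0.5,2,-0.3,0,0],[0,0,1.5,0,0,0],[0,0,1,0,0,0],[0,0,0,0,0,0]],
])

```text
time: 9.77
eef_pos: [0.687, -0.0008, 0.1959]
eef_rot: [-0.002, 0.761, -0.649, 0.003]
wrist_force: [-0.7, -0.9, -1.3]
width: 0.152
```

```bash
python3 m2.py
```

```text
9.7667 [ 0.687  -0.0008  0.1959] [[0.158, -0.987, 0.007], [-0.987, -0.158, -0.001], [0.002, -0.007, -1.0]] [-0.7 -0.9 -1.3] 0.152 [-0.    0.56  0.2   1.21 -0.   -1.73]
rim 2002 x 619.7 734.4 y -182.7 -59.2
tray top z0.1569 6770 x 627.2 729.3 y -176.8 -68.2
tray z med 0.15728347739834475
240 126 251 [ 721.5 -177.1]
280 126 131 [ 700.1 -177.1]
320 126 206 [ 678.7 -177.1]
360 126 131 [ 657.4 -177. ]
405 126 244 [ 633.4 -177. ]
pred bin ctr [ 676.91191887 -106.90460278] tcp [ 678.27020044 -109.43802009] rim z 0.13508171973392902
green 344 [ 0.5745 -0.0062  0.0609]
red 23 [ 0.5659 -0.0425  0.0483]
```

Contact at the expected height (0.1959 against 0.1958 predicted). Releasing.

Request:
servo_tool([
  [[0,0,0,0,0,0],[0,0,0,0,0,0],[0,0,0,0,0,0],[0,0,0,0,0,0],[0,0,-5,0,0,0],[0,0,-20,0,0,0],[0,0,-30,0,0,0],[0,0,-30,0,0,0],[0,0,-10,0,0,0],[0,0,0,0,0,0]],
], claw=0)

```text
time: 10.65
eef_pos: [0.6858, -0.0007, 0.2916]
eef_rot: [-0.0, 0.761, -0.649, 0.001]
wrist_force: [-0.3, 0.3, 0.7]
width: 0.5
```

```bash
python3 - <<'E'
from h import *
show();o,p,r=st()
c=cap('wrist','w6');W=pts(c);hsv=cv2.cvtColor(c['frame'],cv2.COLOR_RGB2HSV);H,S,V=[hsv[...,i].astype(int) for i in range(3)]
blue=(H>100)&(H<125)&(S>120)&(W[...,0]>.6)&(W[...,0]<.77)&(abs(W[...,1])<.1)
top=blue&(W[...,2]>.15);P=W[top];A=np.c_[P[:,:2]-[.685,0],np.ones(len(P))];k=np.linalg.lstsq(A,P[:,2],rcond=None)[0];print('walltop plane',k,len(P), 'tilt deg',np.degrees(np.hypot(k[0],k[1])))
def rect(m,h):
    g=np.array([ray(c,u,v,h)[:2] for u,v in np.argwhere(m)[:,::-1]])*1000
    print(m.sum(),cv2.minAreaRect(g.astype(np.float32)))
rect(top,.157);rect((abs(W[...,2]-.135)<.004)&(S<60)&(W[...,0]>.6)&(W[...,0]<.77)&(abs(W[...,1])<.1),.135)
bar=(W[...,2]>.195)&(W[...,2]<.215)&(W[...,0]>.65)&(W[...,0]<.72)&(abs(W[...,1])<.045)&(S<80);print(np.nanmedian(W[bar][:,2]),bar.sum());rect(bar,.207)
E
```

```text
10.65 [ 0.6858 -0.0007  0.2916] [[0.158, -0.987, 0.002], [-0.987, -0.158, -0.001], [0.002, -0.002, -1.0]] [-0.3  0.3  0.7] 0.5 [-0.    0.55  0.42  1.45 -0.   -1.73]
walltop plane [-0.00172691 -0.00406847  0.15694819] 3962 tilt deg 0.2532359728573364
3962 ((687.14208984375, 0.7650527954101562), (102.253662109375, 137.92135620117188), 9.05890941619873)
1140 ((686.6439208984375, -5.9147491455078125), (114.77189636230469, 136.50852966308594), 9.108647346496582)
0.2069342500952328 1431
1431 ((687.6472778320312, -1.1498374938964844), (13.203275680541992, 64.55705261230469), 9.140096664428711)
```

View pics/w6.png

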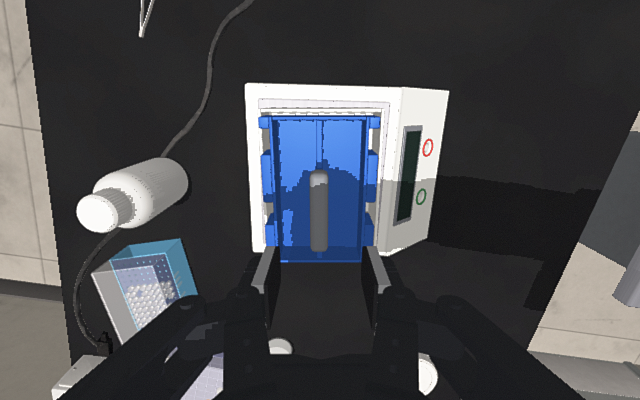

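The tray rests on the ledges: wall tops fit a plane at z=0.157 (as expected) with 0.25° tilt, parallel to the bin. Next, the stylus.

```bash
python3 - <<'E'
from h import *
plan([.500,-.273,.27],down(95),w=6.5)
E
```

```text
[16.0, 15.1, 1.4, -0.01, 0.0, 6.27],
[17.5, 13.3, 1.4, -0.01, 0.0, 6.27],
[18.9, 11.3, 1.4, -0.01, 0.0, 6.27],
[20.0, 9.1, 1.4, -0.01, 0.0, 6.27],
[20.9, 6.9, 1.4, -0.01, 0.0, 6.27],
[21.5, 4.6, 1.4, -0.01, 0.0, 6.27],
[21.9, 2.2, 1.4, -0.01, 0.0, 6.27],
[22.0, -0.2, 1.4, -0.01, 0.0, 6.27],
[21.8, -2.6, 1.4, -0.01, 0.0, 6.27],
[21.4, -5.0, 1.4, -0.01, 0.0, 6.27],
[20.7, -7.3, 1.4, -0.01, 0.0, 6.27],
[19.8, -9.5, 1.4, -0.01, 0.0, 6.27],
[18.7, -11.6, 1.4, -0.01, 0.0, 6.27],
[17.3, -13.6, 1.4, -0.01, 0.0, 6.27],
[15.7, -15.4, 1.4, -0.01, 0.0, 6.27],
15 dist 330.34558921144026 rot [-0.1  0.  94.1]
```

Request:
servo_tool([
  [[16,15,1,0,0,6.3],[17,13,1,0,0,6.3],[19,11,1,0,0,6.3],[20,9,1,0,0,6.3],[21,7,1,0,0,6.3],[21,5,1,0,0,6.3],[22,2,1,0,0,6.3],[22,0,1,0,0,6.3],[22,-3,1,0,0,6.3],[21,-5,1,0,0,6.3],[21,-7,1,0,0,6.3],[20,-9,1,0,0,6.3]],
])

```text
time: 11.7
eef_pos: [0.5214, -0.2161, 0.2622]
eef_rot: [-0.008, -0.176, 0.984, 0.004]
wrist_force: [1.2, 0.0, -0.3]
width: 0.502
```

Request:
servo_tool([
  [[19,-12,0,0,0,6.3],[17,-13,0,0,0,6.3],[10,-10,0,0,0,3],[0,0,0,0,0,0],[0,0,0,0,0,0]],
])

```text
time: 12.12
eef_pos: [0.4769, -0.2651, 0.2557]
eef_rot: [-0.013, -0.03, 0.999, 0.005]
wrist_force: [0.1, -0.0, 0.3]
width: 0.501
```

```bash
python3 - <<'E'
from h import *
show()
c=cap('wrist','w7')
E
```

```text
12.1167 [ 0.4769 -0.2651  0.2557] [[-0.998, -0.06, -0.027], [-0.06, 0.998, 0.009], [0.026, 0.011, -1.0]] [ 0.1 -0.   0.3] 0.501 [-0.5   0.31 -0.04  1.24 -0.01 -0.56]
```

View pics/w7.png

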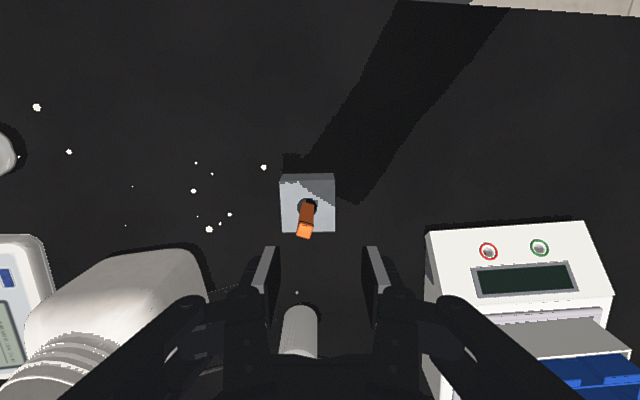

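The stylus is at (305,228) with its bright top face pixels at (304,230). The stand is at (308,207), and the green ring at (540,247) is also in view.

```bash
cat > m3.py <<'E'
from h import *
import sys
show()
c=cap('wrist',sys.argv[1]);W=pts(c);hsv=cv2.cvtColor(c['frame'],cv2.COLOR_RGB2HSV);H,S,V=[hsv[...,i].astype(int) for i in range(3)]
def rect(m,h,n):
    g=np.array([ray(c,u,v,h)[:2] for u,v in np.argwhere(m)[:,::-1]])*1000
    r=cv2.minAreaRect(g.astype(np.float32));print(n,m.sum(),np.round(r[0],1),np.round(r[1],1),round(r[2],1),'z',np.nanmedian(W[m][:,2]).round(4))
near=(abs(W[...,0]-.508)<.06)&(abs(W[...,1]+.273)<.06)
rect(near&(W[...,2]>.116)&(W[...,2]<.123)&(S>100),.119,'stylus top')
rect(near&(abs(W[...,2]-.045)<.004),.045,'stand top')
for n,m in [('green',(H>45)&(H<85)&(S>80)),('red',((H<8)|(H>172))&(S>80))]:
    m=m&(W[...,0]<.6)&(W[...,0]>.5)&(abs(W[...,1])<.1)&(W[...,2]<.07)
    if m.sum()<20: continue
    n_,l,s,cc=cv2.connectedComponentsWithStats(m.astype(np.uint8));k=1+np.argmax(s[1:,4]);m=l==k
    e=cv2.fitEllipse(np.argwhere(m)[:,::-1].astype(np.float32))
    print(n,s[k,4],np.round(e[0],1),np.round(e[1],1),'mean3d',np.nanmean(W[m],0).round(4),'ray@.043',ray(c,*e[0],.043).round(4))
E
python3 m3.py w7b
```

```text
12.1667 [ 0.4769 -0.2649  0.2556] [[-0.998, -0.06, -0.028], [-0.06, 0.998, 0.009], [0.027, 0.01, -1.0]] [ 0.4 -0.5 -1.5] 0.504 [-0.5   0.31 -0.04  1.24 -0.01 -0.56]
stylus top 205 [ 510.  -276.8] [13.8 14.7] 75.7 z 0.1191
stand top 2356 [ 510.3 -276.2] [65.  63.8] 4.3 z 0.0453
green 76 [539.1 247.8] [14.  18.3] mean3d [0.5503 0.0169 0.0425] ray@.043 [0.55   0.0164 0.043 ]
red 102 [488.1 251.4] [14.4 18.1] mean3d [ 0.5587 -0.0461  0.0422] ray@.043 [ 0.5582 -0.0467  0.043 ]
```

```bash
python3 - <<'E'
from h import *
plan([.5101,-.2765,.19],down(80),n=4)
E
```

```text
[-8.4, -3.7, 16.2, 0.1, -0.39, 3.38],
[-8.5, -3.1, 16.3, 0.1, -0.39, 3.38],
[-8.5, -2.6, 16.4, 0.1, -0.39, 3.38],
[-8.5, -2.1, 16.4, 0.1, -0.39, 3.38],
4 dist 74.47065015793062 rot [ 0.4 -1.6 13.5]
```

Request:
servo_tool([
  [[-8,-4,16,0.1,-0.4,3.4],[-8,-3,16,0.1,-0.4,3.4],[-8,-3,16,0.1,-0.4,3.4],[-8,-2,13,0.1,-0.4,3.4],[0,0,0,0,0,0],[0,0,0,0,0,0]],
])

```text
time: 12.72
eef_pos: [0.5139, -0.2725, 0.192]
eef_rot: [0.002, 0.086, 0.996, 0.001]
wrist_force: [-0.4, 0.4, 0.5]
width: 0.498
```

```bash
python3 m3.py w8;python3 - <<'E'
from h import *
plan([.5101,-.2765,.135],down(76),n=2)
E
```

```text
12.7167 [ 0.5139 -0.2725  0.192 ] [[-0.985, 0.172, 0.005], [0.172, 0.985, 0.001], [-0.005, 0.001, -1.0]] [-0.4  0.4  0.5] 0.498 [-0.49  0.38 -0.11  1.08  0.   -0.32]
stylus top 354 [ 510.3 -276.6] [13.4 14.5] 79.0 z 0.119
stand top 3685 [ 510.4 -276.1] [64.8 64.1] 4.2 z 0.0453
green 122 [629.9 173.8] [18.6 26.4] mean3d [0.5497 0.0146 0.0416] ray@.043 [0.5501 0.0161 0.043 ]
red 187 [560.1 193.3] [19.1 24.8] mean3d [ 0.5587 -0.0464  0.0423] ray@.043 [ 0.5583 -0.047   0.043 ]
[1.6, -2.4, 28.5, 0.05, 0.13, 2.04],
[1.5, -2.4, 28.5, 0.05, 0.13, 2.04],
2 dist 57.27484827725324 rot [0.1 0.3 4.1]
```

View pics/w8.png

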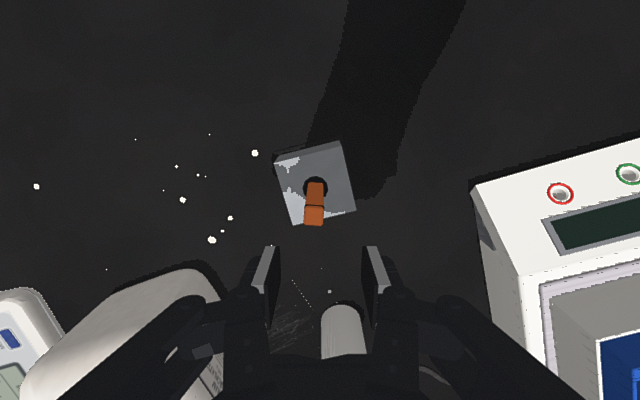

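```bash
python3 - <<'E'
from h import *
plan([.5103,-.2766,.087],down(79),n=5)
E
```

```text
[0.7, -1.0, 21.0, 0.02, 0.05, 0.22],
[0.6, -1.0, 21.0, 0.02, 0.05, 0.22],
[0.6, -1.0, 21.0, 0.02, 0.05, 0.22],
[0.6, -1.0, 21.0, 0.02, 0.05, 0.22],
[0.6, -1.0, 21.0, 0.02, 0.05, 0.22],
5 dist 105.14716483412462 rot [0.1 0.3 1.1]
```

Request:
servo_tool([
  [[1.5,-2,16,0,0,0.3],[1,-2,20,0,0,0.3],[0,0,20,0,0,0.3],[0,0,18,0,0,0],[0,0,10,0,0,0],[0,0,0,0,0,0],[0,0,0,0,0,0]],
])

```text
time: 13.35
eef_pos: [0.5156, -0.2752, 0.1132]
eef_rot: [0.007, 0.088, 0.996, -0.001]
wrist_force: [0.7, -0.4, 0.6]
width: 0.499
```

```bash
python3 - <<'E'
from h import *
show();plan([.5103,-.2766,.087],down(79),n=1)
E
```

```text
13.35 [ 0.5156 -0.2752  0.1132] [[-0.984, 0.175, 0.015], [0.175, 0.985, -0.004], [-0.015, -0.001, -1.0]] [ 0.7 -0.4  0.6] 0.499 [-0.49  0.44 -0.24  0.88  0.   -0.32]
[5.4, -2.2, 26.1, -0.08, 0.86, 0.91],
1 dist 26.791797842654226 rot [-0.1  0.9  0.9]
```

Request:
servo_tool([
  [[2,-1,10,0,0.4,0.4],[2,-1,10,0,0.4,0.3],[1,0,6,0,0.2,0],[0,0,0,0,0,0],[0,0,0,0,0,0]],
])

```text
time: 13.77
eef_pos: [0.5126, -0.2776, 0.0886]
eef_rot: [0.001, 0.094, 0.996, -0.002]
wrist_force: [0.4, 0.8, -0.1]
width: 0.5
```

```bash
python3 - <<'E'
from h import *
show();plan([.5103,-.2766,.087],down(79),n=1)
E
```

```text
13.7667 [ 0.5126 -0.2776  0.0886] [[-0.982, 0.187, 0.001], [0.187, 0.982, -0.004], [-0.002, -0.003, -1.0]] [ 0.4  0.8 -0.1] 0.5 [-0.5   0.46 -0.27  0.84 -0.   -0.31]
[2.4, 0.6, 1.6, -0.19, 0.1, 0.21],
1 dist 2.974652847308193 rot [-0.2  0.1  0.2]
```

Request:
servo_tool([
  [[2,0.5,1.5,-0.2,0.1,0.2],[0.5,0,0.5,0,0,0],[0,0,0,0,0,0]],
])

```text
time: 14.02
eef_pos: [0.5103, -0.2768, 0.0868]
eef_rot: [0.0, 0.096, 0.995, 0.0]
wrist_force: [0.1, 0.2, 0.1]
width: 0.501
```

Request:
servo_tool([
  [[0,0,0,0,0,0],[0,0,0,0,0,0],[0,0,0,0,0,0],[0,0,0,0,0,0],[0,0,0,0,0,0],[0,0,0,0,0,0]],
], claw=1)

```text
time: 14.52
eef_pos: [0.5106, -0.2771, 0.0876]
eef_rot: [0.001, 0.096, 0.995, -0.0]
wrist_force: [0.2, 0.3, -0.3]
width: 0.158
```

```bash
python3 - <<'E'
from h import *
show();cap('wrist','w9')
E
```

```text
14.5167 [ 0.5106 -0.2771  0.0876] [[-0.982, 0.191, 0.002], [0.191, 0.982, -0.0], [-0.002, 0.0, -1.0]] [ 0.2  0.3 -0.3] 0.158 [-0.5   0.46 -0.27  0.83  0.   -0.31]
```

View pics/w9.png

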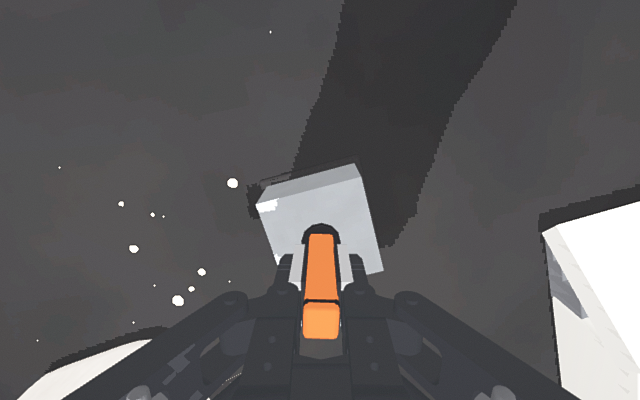

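Gripped (13.4 mm). Lifting, then planning the transfer to a standoff along the hole axis.

Request:
servo_tool([
  [[0,0,-6,0,0,0],[0,0,-10,0,0,0],[0,0,-16,0,0,0],[0,0,-20,0,0,0],[0,0,-20,0,0,0]],
])

```text
time: 14.98
eef_pos: [0.5069, -0.275, 0.1593]
eef_rot: [-0.004, 0.096, 0.995, 0.002]
wrist_force: [0.6, -0.5, -0.6]
width: 0.156
```

```bash
cat >> h.py <<'E'
a_,s_=np.radians(7.4),np.radians(40)
nrm=np.array([-np.sin(s_)*np.cos(a_),-np.sin(s_)*np.sin(a_),np.cos(s_)]);ups=np.array([np.cos(s_)*np.cos(a_),np.cos(s_)*np.sin(a_),np.sin(s_)])
RP=R.from_matrix(np.stack([-ups,np.cross(nrm,ups),-nrm],1))
mouth=np.array([.5507,.0175,.0426]);LT=.0726
E
python3 - <<'E'
from h import *
show();plan(mouth+nrm*(LT+.08),RP,w=6)
E
```

```text
14.9833 [ 0.5069 -0.275   0.1593] [[-0.982, 0.191, -0.008], [0.191, 0.982, 0.005], [0.009, 0.003, -1.0]] [ 0.6 -0.5 -0.6] 0.156 [-0.5   0.4  -0.16  1.01  0.   -0.31]
[13.2, 33.1, 0.2, -0.77, -5.02, -2.22],
[11.9, 33.6, -0.5, -0.77, -5.02, -2.22],
[10.6, 34.0, -1.0, -0.77, -5.02, -2.22],
[9.1, 34.4, -1.4, -0.77, -5.02, -2.22],
[7.7, 34.7, -1.7, -0.77, -5.02, -2.22],
[6.2, 35.0, -1.8, -0.77, -5.02, -2.22],
[4.6, 35.3, -1.8, -0.77, -5.02, -2.22],
[3.1, 35.4, -1.7, -0.77, -5.02, -2.22],
8 dist 284.9699289237381 rot [ -6.2 -40.1 -17.8]
```

Request:
servo_tool([
  [[13,33,0,-0.8,-5,-2.2],[12,33,-1,-0.8,-5,-2.2],[11,34,-1,-0.8,-5,-2.2],[9,34,-1,-0.8,-5,-2.2],[8,34,-2,-0.8,-5,-2.2],[6,34,-2,-0.8,-5,-2.2],[5,30,-2,-0.8,-4,-2.2],[2,20,-2,-0.5,-3,-1.5],[0,0,0,0,0,0],[0,0,0,0,0,0]],
])

```text
time: 15.82
eef_pos: [0.4618, -0.0164, 0.1732]
eef_rot: [0.342, -0.063, 0.937, 0.018]
wrist_force: [1.2, -0.2, 0.1]
width: 0.155
```

```bash
python3 - <<'E'
from h import *
show();plan(mouth+nrm*(LT+.07),RP,n=3);cap('wrist','w10');cap('side','s10')
E
```

```text
15.8167 [ 0.4618 -0.0164  0.1732] [[-0.758, -0.13, 0.639], [-0.105, 0.992, 0.076], [-0.643, -0.009, -0.766]] [ 1.2 -0.2  0.1] 0.155 [-0.15 -0.14 -1.09 -0.07  0.17 -0.22]
[4.3, 7.5, 5.6, -0.13, 0.01, 0.13],
[4.3, 7.4, 5.6, -0.13, 0.01, 0.13],
[4.3, 7.4, 5.6, -0.13, 0.01, 0.13],
3 dist 30.785083917615555 rot [-0.4  0.   0.4]
```

View pics/w10.png

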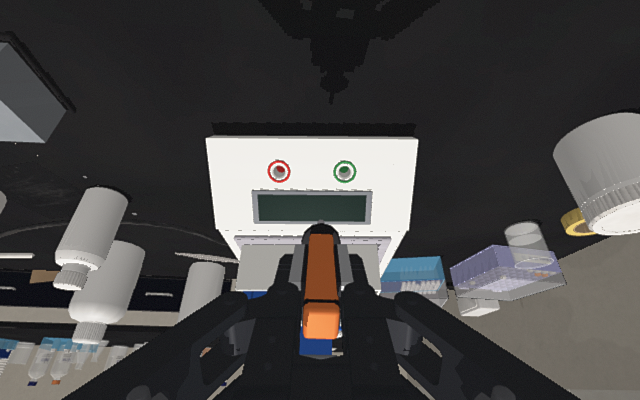

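View pics/s10.png

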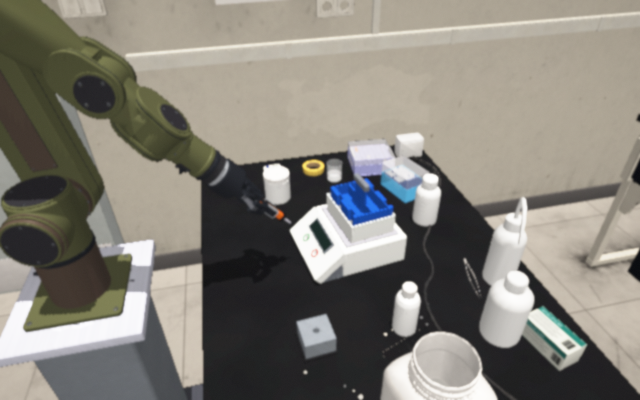

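The wrist view shows the green ring at (344,171) and the red at (279,171), with the panel square in view. The side view shows the stylus pin by the panel and the tray sitting high in the bin. I'll refine the hole position from this view.

```bash
cat > m4.py <<'E'
from h import *
import sys
show()
c=cap('wrist',sys.argv[1]);W=pts(c);hsv=cv2.cvtColor(c['frame'],cv2.COLOR_RGB2HSV);H,S,V=[hsv[...,i].astype(int) for i in range(3)]
reg=(W[...,0]<.63)&(W[...,0]>.5)&(abs(W[...,1])<.12)&(W[...,2]<.083)&(W[...,2]>.012)
pan=reg&(V>150)&(S<40);P=W[pan];m0=np.median(P,0)
for _ in range(4):
    U,s,Vt=np.linalg.svd(P-P.mean(0),full_matrices=False);n=Vt[2]*np.sign(Vt[2][2]);d=(P-P.mean(0))@n;m0=P.mean(0);P=P[abs(d)<max(.0015,1.5*d.std())]
print('plane n',n.round(3),'tilt',np.degrees(np.arccos(n[2])).round(2),'az',np.degrees(np.arctan2(-n[1],-n[0])).round(2),len(P))
T=c['extrinsics'];cs=[]
for nm,m in [('green',(H>45)&(H<85)&(S>80)),('red',((H<8)|(H>172))&(S>80))]:
    m=m&reg;n_,l,s,cc=cv2.connectedComponentsWithStats(m.astype(np.uint8))
    if n_<2: continue
    k=1+np.argmax(s[1:,4])
    ct,_=cv2.findContours((l==k).astype(np.uint8),cv2.RETR_EXTERNAL,cv2.CHAIN_APPROX_NONE);e=cv2.fitEllipse(ct[0])
    dd=T[:3,:3]@np.array([(e[0][0]-c['cx'])/c['fx'],(e[0][1]-c['cy'])/c['fy'],1]);o=T[:3,3];q=o+dd*((m0-o)@n)/(dd@n)
    print(nm,s[k,4],np.round(e[0],1),np.round(e[1],1),'on plane',q.round(4));cs.append(q)
if len(cs)==2:
    v=cs[0]-cs[1];print('dist',np.linalg.norm(v).round(4),'yaw',np.degrees(np.arctan2(-v[0],v[1])).round(2))
o,p,r=st();rel=r.inv().apply(cs[0]-p)*1000;print('hole in tool mm',rel.round(1))
E
python3 m4.py w11
```

```text
15.9167 [ 0.463  -0.0174  0.1735] [[-0.759, -0.128, 0.639], [-0.104, 0.992, 0.075], [-0.643, -0.009, -0.766]] [ 0.9  1.1 -0.8] 0.157 [-0.15 -0.13 -1.09 -0.07  0.17 -0.22]
plane n [-0.637 -0.084  0.766] tilt 39.97 az 7.52 13402
green 118 [345.6 170.6] [21.1 21.4] on plane [0.5506 0.0173 0.0408]
red 156 [279.7 170.2] [21.1 22.6] on plane [ 0.5588 -0.0462  0.0406]
dist 0.064 yaw 7.39
hole in tool mm [ 17.   25.2 159.9]
```

```bash
python3 - <<'E'
from h import *
o,p,r=st();c=cap('wrist');hsv=cv2.cvtColor(c['frame'],cv2.COLOR_RGB2HSV);H,S,V=[hsv[...,i].astype(int) for i in range(3)]
m=(H<15)&(S>120)&(np.arange(400)[:,None]>225)&(abs(np.arange(640)[None]-320)<40)
for x,y in [(-7,-7),(7,-7),(7,7),(-7,7)]:
    print('top',x,y,np.round(pix(c,p+r.apply(np.array([x,y,LT*1000-104])/1000)),1),'bot',np.round(pix(c,p+r.apply(np.array([x,y,LT*1000-34])/1000)),1))
for v in (238,250,280,310,330): u=np.where(m[v])[0];print(v,u.min(),u.max())
vs=np.where(m[:,321])[0];print('v',vs.min(),vs.max())
d=cv2.resize(c['frame'][210:360,240:400],None,fx=4,fy=4,interpolation=cv2.INTER_NEAREST);cv2.imwrite('pics/w12.png',d[:,:,::-1])
E
```

```text
top -7 -7 [302.8 337. ] bot [309.2 251.2]
top 7 -7 [302. 307.] bot [308.8 230.2]
top 7 7 [339.4 306.9] bot [332.4 230.1]
top -7 7 [338.7 337. ] bot [332.1 251.2]
238 309 333
250 308 333
280 306 336
310 303 339
330 303 337
v 234 338
```

View pics/w12.png

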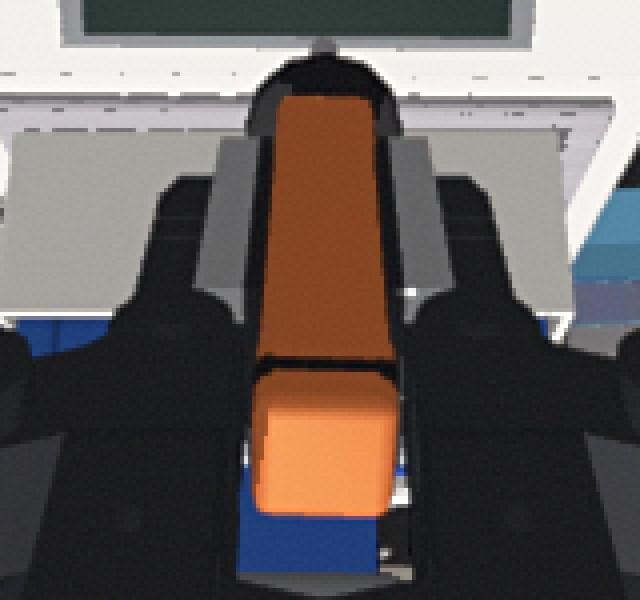

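```bash
python3 - <<'E'
from h import *
o,p,r=st();c=cap('wrist');T=np.linalg.inv(c['extrinsics'])
for q in [(0,0,72.6),(2.5,0,72.6),(-2.5,0,72.6),(2.5,0,70.6),(12,0,42.6),(12,0,38.6)]: print(q,np.round(pix(c,p+r.apply(np.array(q)/1000)),1))
f=c['frame'].astype(int);print(f[212:232,321].tolist());print(f[221,312:332].sum(1).tolist())
E
```

```text
(0, 0, 72.6) [320.6 219.5]
(2.5, 0, 72.6) [320.6 216.2]
(-2.5, 0, 72.6) [320.6 222.8]
(2.5, 0, 70.6) [320.6 217.3]
(12, 0, 42.6) [320.6 219.8]
(12, 0, 38.6) [320.6 222.4]
[[48, 62, 58], [48, 61, 56], [48, 60, 57], [49, 62, 58], [48, 60, 57], [51, 64, 58], [102, 108, 108], [135, 136, 139], [104, 101, 104], [104, 101, 106], [106, 104, 107], [36, 35, 36], [11, 11, 13], [21, 22, 24], [24, 24, 25], [21, 22, 22], [20, 21, 25], [20, 19, 22], [20, 21, 24], [20, 18, 21]]
[599, 597, 597, 604, 608, 477, 318, 305, 310, 311, 291, 312, 551, 610, 608, 600, 606, 601, 605, 639]
```

```bash
cat >> h.py <<'E'
mouth=np.array([.5506,.0174,.0410])
def tcp_at(depth): return mouth+nrm*(LT-depth/1000)-RP.apply([-.0008,0,0])
def tipstat():
    o,p,r=st();t=p+r.apply([-.0008,0,LT]);d=(t-mouth);print('tip: depth %.1f up %.1f y %.1f'%(-d@nrm*1000,d@ups*1000,d@np.cross(nrm,ups)*1000),'ang err',(r.inv()*RP).as_rotvec(degrees=True).round(2),'F',o['wrist_force'].round(1),'axial %.1f'%(o['wrist_force']@nrm),'t',round(o['time'],2))
E
python3 - <<'E'
from h import *
tipstat();plan(tcp_at(-12),RP,n=4)
E
```

```text
tip: depth -87.1 up 18.4 y -24.9 ang err [-0.51  0.16  0.27] F [-0.4  0.8 -0.8] axial -0.4 t 16.07
[4.6, 6.3, 18.7, -0.13, 0.04, 0.07],
[4.6, 6.2, 18.7, -0.13, 0.04, 0.07],
[4.6, 6.2, 18.8, -0.13, 0.04, 0.07],
[4.5, 6.1, 18.8, -0.13, 0.04, 0.07],
4 dist 81.02748787770004 rot [-0.5  0.2  0.3]
```

Request:
servo_tool([
  [[4.6,6.2,18,-0.1,0,0.1],[4.6,6.2,18,-0.1,0,0.1],[4.6,6.2,16,-0.1,0,0.1],[4,6,10,-0.1,0,0],[0,0,0,0,0,0],[0,0,0,0,0,0]],
])

```text
time: 16.57
eef_pos: [0.5025, 0.0038, 0.12]
eef_rot: [0.348, -0.056, 0.936, 0.018]
wrist_force: [0.5, -0.6, 0.7]
width: 0.157
```

```bash
python3 - <<'E'
from h import *
show();tipstat();plan(tcp_at(-6),RP,n=2)
E
python3 m4.py w13
```

```text
16.5667 [0.5025 0.0038 0.12  ] [[-0.751, -0.117, 0.65], [-0.091, 0.993, 0.073], [-0.654, -0.005, -0.757]] [ 0.5 -0.6  0.7] 0.157 [-0.06  0.07 -1.15 -0.36  0.11 -0.14]
tip: depth -19.7 up 14.8 y -8.1 ang err [-0.66  0.84 -0.35] F [ 0.5 -0.6  0.7] axial 0.3 t 16.57
[7.0, 3.7, 6.7, -0.33, 0.42, -0.17],
[6.9, 3.7, 6.8, -0.33, 0.42, -0.17],
2 dist 20.681155278810373 rot [-0.7  0.8 -0.3]
16.5667 [0.5025 0.0038 0.12  ] [[-0.751, -0.117, 0.65], [-0.091, 0.993, 0.073], [-0.654, -0.005, -0.757]] [ 0.5 -0.6  0.7] 0.157 [-0.06  0.07 -1.15 -0.36  0.11 -0.14]
plane n [-0.637 -0.084  0.766] tilt 40.0 az 7.54 21300
green 202 [331.4 192. ] [26.6 27.8] on plane [0.5506 0.0173 0.0408]
red 249 [246.9 192.3] [26.5 29. ] on plane [ 0.5589 -0.0462  0.0407]
dist 0.0641 yaw 7.42
hole in tool mm [14.8  8.4 92.4]
```

View pics/w13.png

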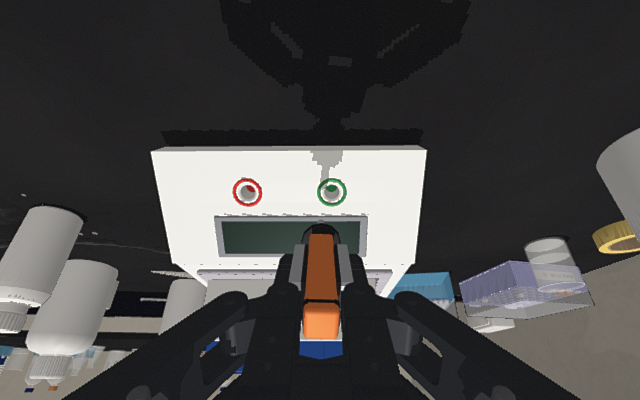

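Request:
servo_tool([
  [[7,4,2,-0.3,0.4,-0.2],[7,4,2,-0.3,0.4,-0.1],[1,0.5,2,0,0,0],[0,0,0,0,0,0],[0,0,0,0,0,0]],
])

```text
time: 17.03
eef_pos: [0.4952, 0.0099, 0.1076]
eef_rot: [0.343, -0.059, 0.937, 0.021]
wrist_force: [0.7, -0.5, -1.0]
width: 0.154
```

```bash
python3 - <<'E'
from h import *
tipstat();plan(tcp_at(-6),RP,n=2)
E
```

```text
tip: depth -14.4 up 1.2 y -0.5 ang err [-0.19  0.25 -0.13] F [ 0.7 -0.5 -1. ] axial -1.2 t 17.03
[0.4, 0.2, 4.2, -0.09, 0.12, -0.06],
[0.4, 0.2, 4.2, -0.09, 0.12, -0.06],
2 dist 8.411044385799679 rot [-0.2  0.2 -0.1]
```

Request:
servo_tool([
  [[0.5,0.3,4,-0.1,0.1,-0.1],[0.5,0.2,4,-0.1,0.1,0],[0.2,0,2,0,0,0],[0,0,0,0,0,0],[0,0,0,0,0,0]],
])

```text
time: 17.45
eef_pos: [0.5018, 0.0111, 0.0994]
eef_rot: [0.343, -0.061, 0.937, 0.022]
wrist_force: [0.7, -0.1, -0.2]
width: 0.152
```

```bash
python3 - <<'E'
from h import *
tipstat();plan(tcp_at(6),RP,n=3)
c=cap('wrist');d=cv2.resize(c['frame'][170:290,250:390],None,fx=5,fy=5,interpolation=cv2.INTER_NEAREST);cv2.imwrite('pics/w14.png',d[:,:,::-1])
s=cap('side');d=cv2.resize(s['frame'][190:270,270:350],None,fx=7,fy=7,interpolation=cv2.INTER_CUBIC);cv2.imwrite('pics/s14.png',d[:,:,::-1])
E
```

```text
tip: depth -3.7 up 0.8 y 0.0 ang err [ 0.01  0.15 -0.01] F [ 0.7 -0.1 -0.2] axial -0.6 t 17.45
[0.2, -0.0, 3.2, 0.0, 0.05, -0.0],
[0.2, -0.0, 3.2, 0.0, 0.05, -0.0],
[0.2, -0.0, 3.2, 0.0, 0.05, -0.0],
3 dist 9.72645036514126 rot [ 0.   0.1 -0. ]
```

View pics/w14.png

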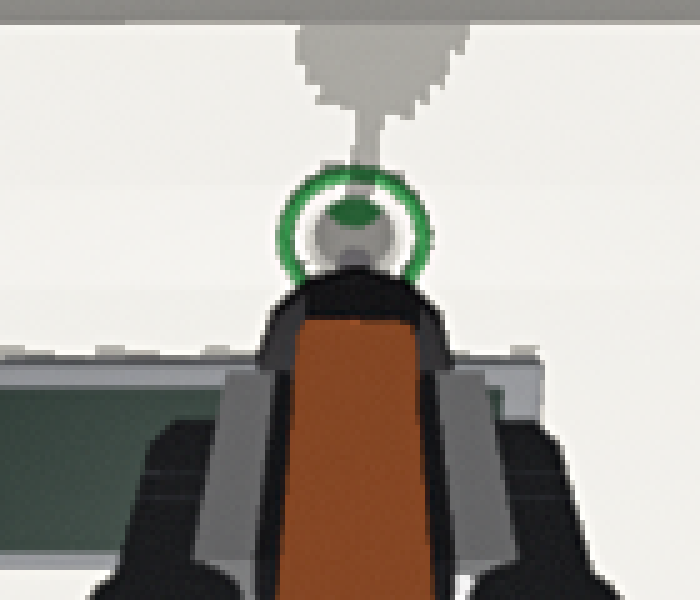

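View pics/s14.png

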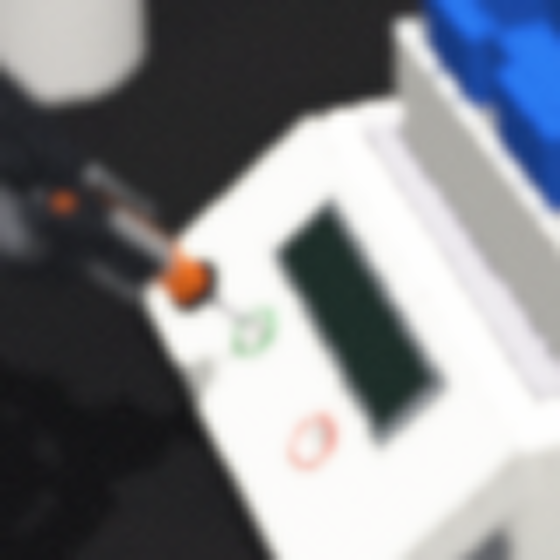

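Laterally the pin is centred on the hole (both at column 355 of the zoom). It sits about 1 mm too far up-slope, so I correct by +1.2 mm tool x and insert.

Request:
servo_tool([
  [[1.2,0,0,0,0.1,0],[0.2,0,3,0,0,0],[0.2,0,4,0,0,0],[0.2,0,4,0,0,0],[0,0,0,0,0,0]],
])

```text
time: 17.97
eef_pos: [0.5082, 0.0118, 0.0897]
eef_rot: [0.342, -0.061, 0.937, 0.022]
wrist_force: [0.2, 0.2, -0.2]
width: 0.161
```

```bash
python3 - <<'E'
from h import *
tipstat();plan(tcp_at(14),RP,n=3)
c=cap('wrist');d=cv2.resize(c['frame'][170:290,250:390],None,fx=5,fy=5,interpolation=cv2.INTER_NEAREST);cv2.imwrite('pics/w15.png',d[:,:,::-1])
E
```

```text
tip: depth 7.9 up -0.5 y -0.1 ang err [-0.01  0.13  0.  ] F [ 0.2  0.2 -0.2] axial -0.3 t 17.97
[-0.2, 0.0, 2.0, -0.0, 0.04, 0.0],
[-0.2, 0.0, 2.0, -0.0, 0.04, 0.0],
[-0.2, 0.0, 2.0, -0.0, 0.04, 0.0],
3 dist 6.171740645540331 rot [-0.   0.1  0. ]
```

View pics/w15.png

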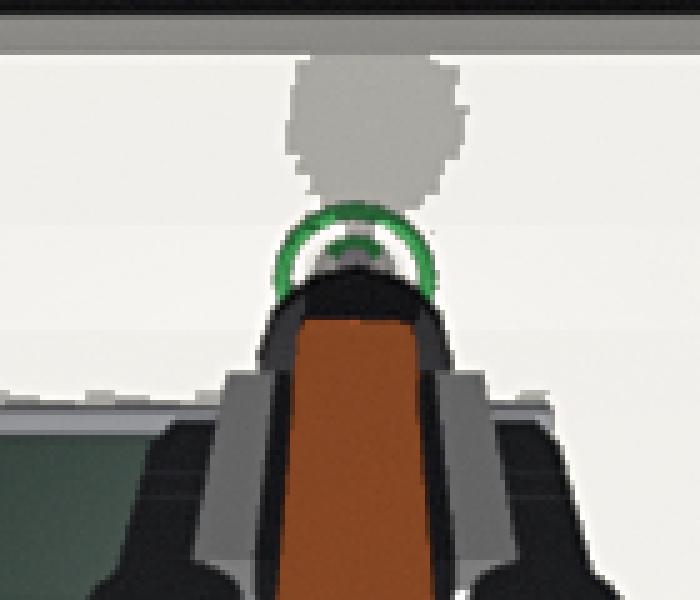

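The pin is in the hole with no contact force. Going on to the button.

Request:
servo_tool([
  [[-0.1,0,3,0,0,0],[0,0,3,0,0,0],[0,0,3,0,0,0],[0,0,1,0,0,0]],
])

```text
time: 18.35
eef_pos: [0.515, 0.0127, 0.0813]
eef_rot: [0.342, -0.061, 0.937, 0.022]
wrist_force: [-1.6, 0.6, 2.0]
width: 0.15
```

```bash
python3 - <<'E'
from h import *
tipstat();plan(tcp_at(20),RP,n=1)
E
```

```text
tip: depth 18.7 up -0.7 y -0.0 ang err [-0.   0.1 -0. ] F [-1.6  0.6  2. ] axial 2.6 t 18.35
[-0.8, 0.0, 1.3, -0.0, 0.1, -0.0],
1 dist 1.55911781549241 rot [-0.   0.1 -0. ]
```

Spring contact, 2.6 N. Pushing to the stop.

Request:
servo_tool([
  [[0,0,2,0,0,0],[0,0,2,0,0,0],[0,0,2,0,0,0]],
])

```text
time: 18.6
eef_pos: [0.5179, 0.0132, 0.0772]
eef_rot: [0.343, -0.06, 0.937, 0.022]
wrist_force: [-22.9, -3.3, 30.0]
width: 0.161
```

```bash
python3 - <<'E'
from h import *
tipstat()
E
```

```text
tip: depth 23.7 up -1.0 y -0.0 ang err [-0.03  0.2  -0.01] F [-22.9  -3.3  30. ] axial 37.8 t 18.6
```

Hard stop reached (38 N). Easing to a moderate force while holding.

Request:
servo_tool([
  [[0,0,0,0,0,0],[0,0,0,0,0,0]],
])

```text
time: 18.77
eef_pos: [0.5168, 0.0131, 0.0785]
eef_rot: [0.344, -0.06, 0.937, 0.022]
wrist_force: [-5.8, 0.4, 6.2]
width: 0.155
```

```bash
python3 - <<'E'
from h import *
tipstat()
E
```

```text
tip: depth 22.0 up -0.8 y -0.0 ang err [-0.05  0.37 -0.01] F [-5.8  0.4  6.2] axial 8.4 t 18.77
```

Request:
servo_tool([
  [[0,0,0.5,0,-0.1,0],[0,0,0.5,0,0,0],[0,0,0.5,0,0,0]],
])

```text
time: 19.02
eef_pos: [0.5163, 0.013, 0.0785]
eef_rot: [0.346, -0.06, 0.936, 0.022]
wrist_force: [-6.6, -0.5, 7.6]
width: 0.157
```

```bash
python3 - <<'E'
from h import *
tipstat()
E
```

```text
tip: depth 21.6 up -0.8 y -0.0 ang err [-0.08  0.62 -0.02] F [-6.6 -0.5  7.6] axial 10.1 t 19.02
```

Request:
servo_tool([
  [[0,0,0.6,0,0.2,0],[0,0,0.6,0,0.2,0],[0,0,0.6,0,0.1,0],[0,0,0.6,0,0,0]],
])

```text
time: 19.35
eef_pos: [0.5168, 0.0131, 0.0786]
eef_rot: [0.344, -0.06, 0.937, 0.021]
wrist_force: [-7.2, -0.5, 10.1]
width: 0.154
```

```bash
python3 - <<'E'
from h import *
tipstat()
E
```

```text
tip: depth 21.9 up -0.7 y -0.0 ang err [-0.12  0.36 -0.02] F [-7.2 -0.5 10.1] axial 12.4 t 19.35
```

Request:
servo_tool([
  [[0,0,0.5,0,0.1,0],[0,0,0.5,0,0.1,0],[0,0,0.5,0,0,0],[0,0,-2,0,0,0],[0,0,-5,0,0,0],[0,0,-5,0,0,0],[0,0,-5,0,0,0]],
])

```text
time: 19.93
eef_pos: [0.505, 0.0118, 0.0918]
eef_rot: [0.344, -0.06, 0.937, 0.021]
wrist_force: [-0.2, -0.9, -0.4]
width: 0.158
```

```bash
python3 - <<'E'
from h import *
tipstat()
E
```

```text
tip: depth 4.1 up -1.4 y 0.1 ang err [-0.13  0.26 -0.03] F [-0.2 -0.9 -0.4] axial -0.1 t 19.93
```

Button released and the force is back to zero. Backing out along the axis.

Request:
servo_tool([
  [[-0.5,0,-8,0,0.1,0],[0,0,-12,0,0.1,0],[0,0,-20,0,0,0],[0,0,-25,0,0,0],[0,0,-15,0,0,0],[0,0,0,0,0,0],[0,0,0,0,0,0]],
])

```text
time: 20.52
eef_pos: [0.4502, 0.0051, 0.1574]
eef_rot: [0.342, -0.06, 0.938, 0.021]
wrist_force: [0.6, 0.0, -0.1]
width: 0.158
```

```bash
python3 - <<'E'
from h import *
show();tipstat()
o,p,r=st();c=cap('wrist','w16')
for q in [(0,0,72.6),(2.5,0,72.6),(12,0,42.6),(12,0,38.6)]: print(q,np.round(pix(c,p+r.apply(np.array(q)/1000)),1))
d=cv2.resize(c['frame'][160:360,220:420],None,fx=3,fy=3,interpolation=cv2.INTER_NEAREST);cv2.imwrite('pics/w16z.png',d[:,:,::-1])
E
```

```text
20.5167 [0.4502 0.0051 0.1574] [[-0.759, -0.127, 0.638], [-0.098, 0.992, 0.08], [-0.644, -0.002, -0.765]] [ 0.6  0.  -0.1] 0.158 [-0.08 -0.13 -1.15 -0.14  0.13 -0.16]
tip: depth -81.6 up -1.8 y 0.5 ang err [-0.14  0.05 -0.02] F [ 0.6  0.  -0.1] axial -0.5 t 20.52
(0, 0, 72.6) [320.6 219.5]
(2.5, 0, 72.6) [320.6 216.2]
(12, 0, 42.6) [320.6 219.8]
(12, 0, 38.6) [320.6 222.4]
```

View pics/w16z.png

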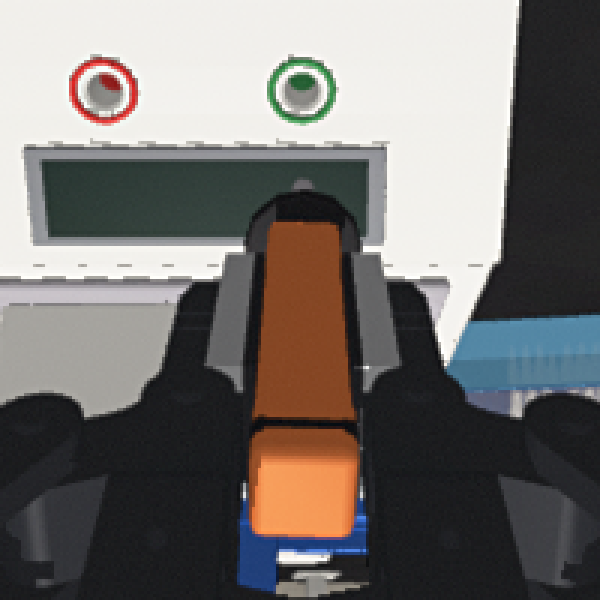

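The stylus is out with the grip unchanged (flange edge still at image row 223). The green button shows at the bottom of its hole. Returning to the stand.

```bash
python3 - <<'E'
from h import *
plan([.5106,-.2771,.165],down(79),w=5)
E
```

```text
[-2.9, -35.9, 1.2, 0.79, 4.96, 2.2],
[-4.4, -35.8, 1.4, 0.79, 4.96, 2.2],
[-5.9, -35.6, 1.4, 0.79, 4.96, 2.2],
[-7.4, -35.3, 1.3, 0.79, 4.96, 2.2],
[-8.8, -35.0, 1.1, 0.79, 4.96, 2.2],
[-10.2, -34.6, 0.8, 0.79, 4.96, 2.2],
[-11.6, -34.2, 0.3, 0.79, 4.96, 2.2],
[-12.9, -33.7, -0.3, 0.79, 4.96, 2.2],
8 dist 288.6904120302226 rot [ 6.3 39.7 17.6]
```

Request:
servo_tool([
  [[-3,-35,0,0.8,5,2.2],[-4,-35,0,0.8,5,2.2],[-6,-35,0,0.8,5,2.2],[-7,-35,0,0.8,5,2.2],[-9,-35,0,0.8,5,2.2],[-10,-34,0,0.8,5,2.2],[-11,-32,0,0.8,5,2.2],[-10,-20,0,0.6,4,1.5],[0,0,0,0,0,0],[0,0,0,0,0,0]],
])

```text
time: 21.4
eef_pos: [0.4987, -0.2675, 0.1403]
eef_rot: [-0.024, 0.092, 0.996, 0.002]
wrist_force: [-0.1, 1.1, -1.0]
width: 0.154
```

```bash
python3 - <<'E'
from h import *
show();plan([.5106,-.2771,.150],down(79),n=3)
E
```

```text
21.4 [ 0.4987 -0.2675  0.1403] [[-0.982, 0.182, -0.047], [0.182, 0.983, 0.009], [0.048, 0.0, -0.999]] [-0.1  1.1 -1. ] 0.154 [-0.48  0.43 -0.18  1.01 -0.01 -0.3 ]
[-4.3, -2.4, -3.5, 0.0, -0.92, 0.17],
[-4.4, -2.4, -3.4, 0.0, -0.92, 0.17],
[-4.4, -2.4, -3.3, 0.0, -0.92, 0.17],
3 dist 18.109809894837483 rot [ 0.  -2.8  0.5]
```

Request:
servo_tool([
  [[-5,-3,-2,0,-1,0.2],[-5,-3,-2,0,-1,0.2],[-3,-2,-1,0,-0.8,0.1],[0,0,0,0,0,0],[0,0,0,0,0,0]],
])

```text
time: 21.82
eef_pos: [0.5087, -0.275, 0.1411]
eef_rot: [0.001, 0.095, 0.995, 0.002]
wrist_force: [0.4, 0.7, -0.2]
width: 0.157
```

```bash
python3 - <<'E'
from h import *
show();plan([.5106,-.2771,.130],down(79),n=2)
c=cap('wrist','w17');d=cv2.resize(c['frame'][140:340,220:420],None,fx=3,fy=3,interpolation=cv2.INTER_NEAREST);cv2.imwrite('pics/w17z.png',d[:,:,::-1])
s=cap('side');d=cv2.resize(s['frame'][270:370,270:370],None,fx=6,fy=6,interpolation=cv2.INTER_CUBIC);cv2.imwrite('pics/s17.png',d[:,:,::-1])
E
```

```text
21.8167 [ 0.5087 -0.275   0.1411] [[-0.982, 0.189, 0.002], [0.189, 0.982, 0.003], [-0.002, 0.003, -1.0]] [ 0.4  0.7 -0.2] 0.157 [-0.5   0.41 -0.2   0.96  0.   -0.31]
[-1.1, -0.9, 5.5, 0.09, 0.04, 0.06],
[-1.1, -0.8, 5.5, 0.09, 0.04, 0.06],
2 dist 11.436147879990031 rot [0.2 0.1 0.1]
```

View pics/w17z.png

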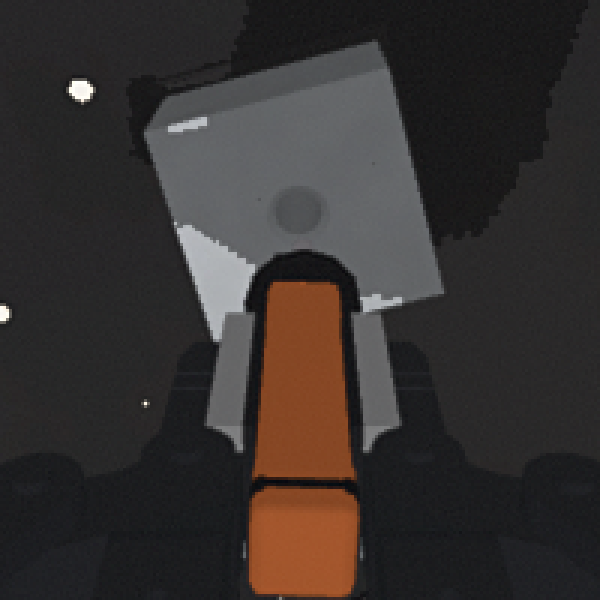

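View pics/s17.png

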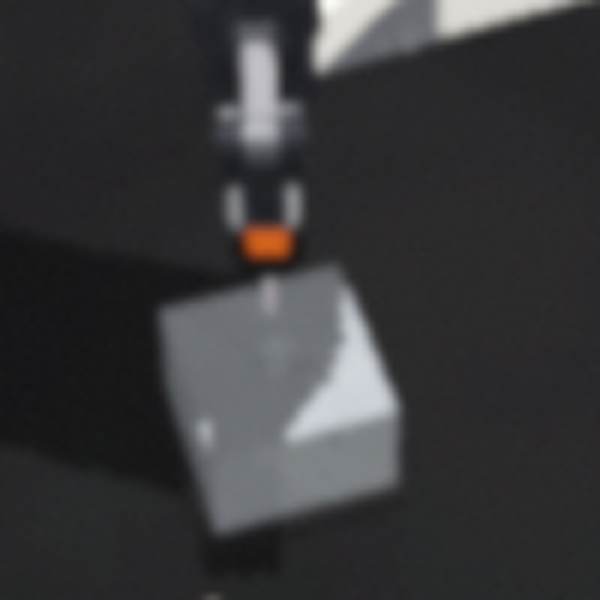

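The hole is at about (319,210) in the wrist image. Checking it against the stand measurement.

```bash
python3 - <<'E'
from h import *
c=cap('wrist');print(ray(c,319.3,210,.045).round(4));show();plan([.5108,-.2768,.1125],down(79),n=3)
W=pts(c);m=abs(W[...,2]-.045)<.003;m&=(abs(W[...,0]-.51)<.05)&(abs(W[...,1]+.276)<.05);m[:140]=0;m[245:]=0
E
```

```text
[ 0.51   -0.2758  0.045 ]
21.9667 [ 0.5091 -0.2753  0.1413] [[-0.982, 0.189, 0.002], [0.189, 0.982, 0.003], [-0.002, 0.003, -1.0]] [ 0.9 -0.4 -0.1] 0.156 [-0.5   0.41 -0.2   0.96  0.   -0.31]
[-0.6, -0.4, 9.6, 0.06, 0.03, 0.04],
[-0.6, -0.4, 9.6, 0.06, 0.03, 0.04],
[-0.7, -0.4, 9.6, 0.06, 0.03, 0.04],
3 dist 28.86561082663089 rot [0.2 0.1 0.1]
```

Request:
servo_tool([
  [[-0.7,-1,0,0.1,0,0.1],[-0.3,-0.3,8,0.1,0,0],[-0.2,0,9,0,0,0],[0,0,9,0,0,0],[0,0,3,0,0,0],[0,0,0,0,0,0]],
])

```text
time: 22.47
eef_pos: [0.51, -0.2763, 0.11]
eef_rot: [0.001, 0.095, 0.995, -0.001]
wrist_force: [-0.6, -1.2, -1.2]
width: 0.156
```

```bash
python3 - <<'E'
from h import *
show();plan([.5100,-.2765,.092],down(79),n=3)
E
```

```text
22.4667 [ 0.51   -0.2763  0.11  ] [[-0.982, 0.19, 0.003], [0.19, 0.982, -0.002], [-0.003, -0.001, -1.0]] [-0.6 -1.2 -1.2] 0.156 [-0.5   0.44 -0.24  0.88 -0.   -0.31]
[0.0, -0.0, 6.0, -0.02, 0.06, 0.02],
[0.0, -0.1, 6.0, -0.02, 0.06, 0.02],
[0.0, -0.1, 6.0, -0.02, 0.06, 0.02],
3 dist 17.993934810295542 rot [-0.1  0.2  0.1]
```

The tip is about 8 mm below the mouth with no contact. Continuing down to the flange.

Request:
servo_tool([
  [[0,0,6,0,0.1,0],[0.2,0,6,0,0,0],[0.2,0,5,0,0,0],[0,0,2,0,0,0],[0,0,0,0,0,0]],
])

```text
time: 22.88
eef_pos: [0.509, -0.276, 0.0876]
eef_rot: [-0.001, 0.095, 0.995, -0.0]
wrist_force: [0.5, -0.3, -0.1]
width: 0.154
```

```bash
python3 - <<'E'
from h import *
show();plan([.5100,-.2765,.088],down(79),n=1)
E
```

```text
22.8833 [ 0.509  -0.276   0.0876] [[-0.982, 0.19, -0.002], [0.19, 0.982, -0.0], [0.001, -0.0, -1.0]] [ 0.5 -0.3 -0.1] 0.154 [-0.5   0.46 -0.27  0.84 -0.   -0.31]
[-1.1, -0.3, -0.4, -0.03, -0.09, 0.06],
1 dist 1.211408165862888 rot [-0.  -0.1  0.1]
```

Request:
servo_tool([
  [[-1,-0.3,1.5,0,0,0],[0,0,1.5,0,0,0]],
])

```text
time: 23.05
eef_pos: [0.5091, -0.276, 0.0873]
eef_rot: [-0.001, 0.095, 0.995, 0.0]
wrist_force: [-3.0, 1.9, 9.6]
width: 0.154
```

Request:
servo_tool([
  [[0,0,1,0,0,0],[0,0,1,0,0,0]],
])

```text
time: 23.22
eef_pos: [0.5093, -0.2761, 0.0873]
eef_rot: [-0.0, 0.095, 0.995, -0.0]
wrist_force: [-2.1, 0.2, 6.4]
width: 0.153
```

The flange rests on the stand. Releasing to half open and retracting.

Request:
servo_tool([
  [[0,0,0,0,0,0],[0,0,0,0,0,0],[0,0,0,0,0,0],[0,0,0,0,0,0],[0,0,0,0,0,0]],
], claw=0)

```text
time: 23.63
eef_pos: [0.5106, -0.2769, 0.0877]
eef_rot: [0.001, 0.095, 0.995, -0.001]
wrist_force: [-0.3, -0.2, -0.1]
width: 0.499
```

```bash
python3 - <<'E'
from h import *
show();cap('wrist','w18')
E
```

```text
23.6333 [ 0.5106 -0.2769  0.0877] [[-0.982, 0.19, 0.002], [0.19, 0.982, -0.002], [-0.002, -0.002, -1.0]] [-0.3 -0.2 -0.1] 0.499 [-0.5   0.46 -0.27  0.83 -0.   -0.31]
```

View pics/w18.png

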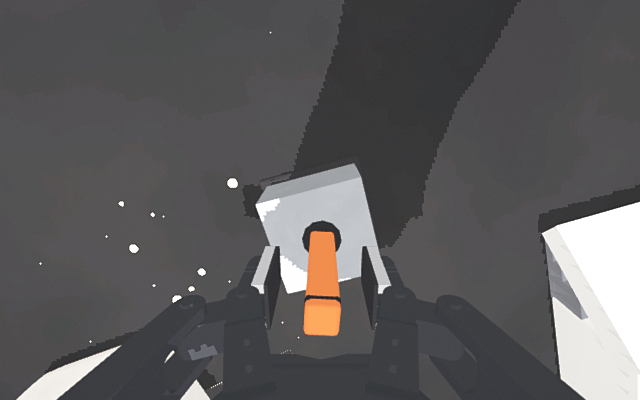

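Standing free between the open fingers. Retracting straight up.

Request:
servo_tool([
  [[0,0,-10,0,0,0],[0,0,-20,0,0,0],[0,0,-25,0,0,0],[0,0,-30,0,0,0],[0,0,-30,0,0,0],[0,0,-25,0,0,0],[0,0,-15,0,0,0],[0,0,0,0,0,0],[0,0,0,0,0,0]],
])

```text
time: 24.43
eef_pos: [0.5089, -0.2758, 0.2526]
eef_rot: [-0.0, 0.095, 0.995, -0.0]
wrist_force: [0.7, -0.2, -0.9]
width: 0.499
```

```bash
python3 m3.py w19; python3 - <<'E'
from h import *
s=cap('side','s19');d=cv2.resize(s['frame'][150:370,250:450],None,fx=3.5,fy=2.7,interpolation=cv2.INTER_CUBIC);cv2.imwrite('pics/s19z.png',d[:,:,::-1])
c=cap('top');W=pts(c);m=(W[...,2]>.14)&(abs(W[...,0]-.685)<.09)&(abs(W[...,1])<.1);print('top-cam tray z',np.nanmedian(W[m][:,2]),np.nanmax(W[m][:,2]))
P=W[m];P=P[P[:,2]<.17];k=np.linalg.lstsq(np.c_[P[:,:2]-[.685,0],np.ones(len(P))],P[:,2],rcond=None)[0];print(k,len(P))
E
```

```text
24.4333 [ 0.5089 -0.2758  0.2526] [[-0.982, 0.19, -0.001], [0.19, 0.982, -0.001], [0.001, -0.001, -1.0]] [ 0.7 -0.2 -0.9] 0.499 [-0.5   0.35  0.01  1.23 -0.   -0.31]
stylus top 223 [ 509.  -275.7] [13.5 14.2] 78.5 z 0.119
stand top 2568 [ 510.4 -276.1] [64.7 63.8] 4.3 z 0.0453
green 103 [582.1 161.3] [15.6 21.1] mean3d [0.5504 0.0173 0.0426] ray@.043 [0.5502 0.0166 0.043 ]
red 130 [524.6 178.7] [15.9 20.1] mean3d [ 0.5586 -0.0463  0.0423] ray@.043 [ 0.5584 -0.0467  0.043 ]
top-cam tray z 0.15672621951317223 0.21574257621892734
[-0.0035691   0.00563567  0.1544312 ] 401
```

View pics/s19z.png

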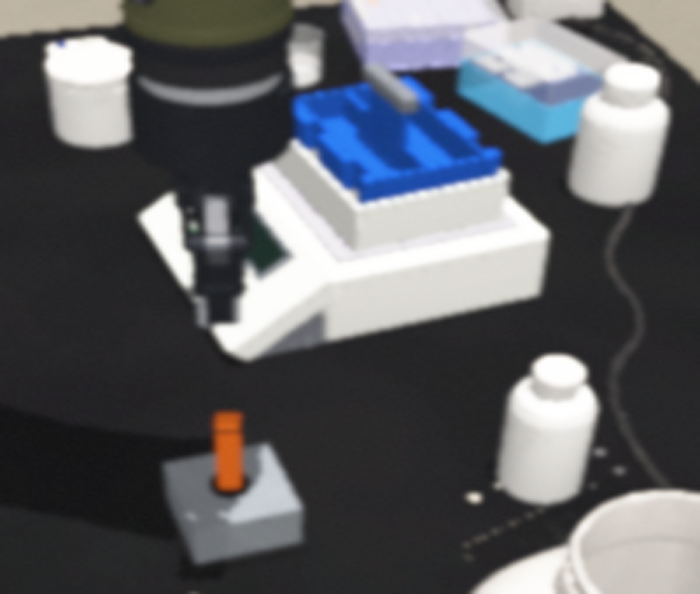

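Stylus upright (top at z 0.119) in the stand and tray level on its ledges; nothing else moved. Handing in.

```bash
python3 -c "
from station import env
print(env.job_done())"
```

```text
the job is handed in; nothing more can be done
None
```

The whole job is done and handed in at about 24.5 s of the 67 s allowed. No verdict was reported.

- **Tray:** I turned it half a turn and set it on the four ledges. Its wall tops lie at 0.157 m as expected, with 0.25° tilt, parallel to the bin.
- **Tare button:** I pressed the green button with the pin to its stop and held it there for about 1.1–1.2 s. The lowest force I read during the hold was 8.4 N, and full travel needs 4 N. The force then went back to zero. I did not touch the red button.
- **Stylus:** It stands upright in the stand's hole again. Its top is at 0.119 m, the same as at the start, and it sits about 1.4 mm off the hole's centre, within the hole's play.

Two readings were less clean:
- **First push:** It peaked at about 38 N at the pin, and the computed tip depth read 22–24 mm where 20 mm was expected. That is give or a small slip in the grip. The flange later met the stand at the original height, so any lasting slip is negligible.
- **Final level check:** The distant top camera's fit gave a wall-top height 2–3 mm lower, at 0.154 m, but still a tilt of only about 0.4°.

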